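# Unclip a filter housing cover and hang it on the cleat rack

### The arm

A 6-joint arm with a two-finger parallel gripper is mounted at the origin on the work surface. World frame = base frame: x ahead of the robot, y to its left, z up, the work surface at z = 0. Lengths are in m, angles in rad, forces in N, time in s.
With the tool pointing down it reaches from about 0.4 to 0.825 m from the base axis. Payload 7 kg.
Tool frame: the origin (TCP) lies midway between the tips of the shut fingers; the grasp point (between the pads) lies 19 mm behind it; z points along the fingers, x is the direction in which the jaws open and shut, and the axes are right-handed (so a half turn about z gives the same grasp; the last joint's range is limited). The gripper opens to 88 mm and grips with 3 to 60 N. Pads are 19 mm wide; open, the fingers measure 130 mm over their backs; the gripper's body (78 mm by 193 mm) begins 47 mm behind the grasp point.
Start: joints at [-0.869, 0.359, 0.012, 0, -1.224, -0.288], TCP at [0.271, -0.618, 0.227] pointing down, gripper open.
Joint ranges: [-3.07, 3.07], [-1.43, 2.12], [-1.02, 1.25], [-3.03, 1.67], [-3.05, -0], [-3.03, 3.03]. Speed limits (rad/s): [2.39, 2.39, 3.01, 3.14, 3.14, 3.14].

### API

Orientations are given as a unit quaternion [x, y, z, w].
In Python, from station import env, snapshot, get_calibration, order gives the robot as it stands. The module is installed in compiled form; this text tells all that it offers.
- The arm moves only by the tool step_arm, never from a script. Its argument "increments" is a list of rows, each an object of numbers: "gripper": the finger opening in m, from 0 to 0.0876; "tx", "ty", "tz": the shift along the tool's x, y, z in m; "wx", "wy", "wz": the turn, a rotation vector about the tool's x, y, z in degrees. In form: [{"gripper": .., "tx": .., "ty": .., "tz": .., "wx": .., "wy": .., "wz": ..}, ...]. A call has 1 to 12 rows; each row shifts and turns the commanded pose from where the row before left it, along the tool's axes as they then stand; what a row does not reach is not made up. A row lasts 1/8 s, in which the tool goes at most 62.5 mm and 10.7 degrees, less where a joint would pass 70% of its speed; a pose out of reach is approached as far as the arm can. A call is refused whole if a number of a shift passes 0.0625 or a number of a turn 10.7, either way. A call with a gripper value outside its range is refused whole. The fingers move at their own pace and stop on an object; "force" is the grip in N (left out, the last holds). Time passes only in rows, so rows that do not move let the fingers close. It gives the time, the measured TCP pose, the force and the opening at its end, in the units of the state.
- env.sense(): the state, without advancing time (a new reading comes with each control period).
- snapshot(name): name is "side" or "top"; returns the picture (384x512x3 uint8, blue, green, red); there is no depth.
- get_calibration(name): a dict with "camera_matrix" (3x3 intrinsics, pixels), "k1" (the pictures are not rectified: a ray, as slopes to the right and down, at radius r is drawn at 1 + k1 r^2 times it, then the intrinsics apply), "cam_to_world" (4x4, takes a point from camera to world coordinates). Camera axes: x right, y down, z forward; pixel columns grow to the right and rows downward; lengths in m; the calibration is good to about 2 mm. A picture is of the moment at which its call begins. get_calibration takes no time and is no camera call.
- order.close_job(): hands the job in, once; it reports no verdict.
The state is a dict: "time": time; "qpos": joint angles; "joint_vel": joint speeds; "joint_efforts": joint torques, N m; "tcp_pos": TCP position; "orientation": TCP orientation; "contact_force": force on the tool from outside, world axes, zero at the start; "ft_torque": the same for the moment, N m; "grip_width": finger opening in m.
Only numpy, scipy, OpenCV 4.12 (cv2) and the standard library are available. Lean on these libraries where they do the work, as an engineer would, in place of code of your own. Each camera call takes 0.05 s, during which the arm holds its last target.

### The job

Open the black air filter housing on the bench: squeeze the two snap tabs of its clip-on cover together, lift the cover off and lay it flat, feet down, in the middle of the black rubber mat, and let go of it. Then take it again another way and hang it on the sloped steel rack: tilt the slanted strip under its overhanging end over the rack's cleat and drop it fully home, about centred across the cleat and lying against the board, handle side out. Leave the other things on the bench where they are.

Things in the scene. Friction and masses are not known exactly. Their poses are not given: they have to be found in the camera images.
- housing: Filter housing, black plastic, fixed: open-topped box 170 (x) x 84 (y) x 75 mm high, walls 4 mm, a duct stub at its -x end, paper filter inside. Origin: centre of the underside; z up. A catch lip inside each long wall holds down the cover's hooks while the tabs are out. The cover lies on the rim, its feet inside with 3 mm of play.
- cover: Clip-on cover, grey plastic, about 0.3 kg. Plate 84 mm wide (y), x = -85 to +114, z = 26 to 31 mm. Origin: middle of the width, in the plane of the feet's undersides; centre of mass near x = +9 mm. Fitted, the origin is 49 mm above the bench over the housing's centre, axes parallel to the housing's. The +x end overhangs the housing and bears the slanted strip; it goes uppermost on the rack.
- cover_feet (a point): Middle of the underside of the foot nearer the strip (cover x 40, y 0, z 0). Two cross feet, 14 x 68 mm, 26 mm high, at x = -70 and +40 mm under the plate, 45 mm clear between this foot and the strip's edge; laid on a flat surface the cover stands level on them.
- cover_tabs (a point): Midway between the two snap tabs (cover x -28, y 0, z 60 mm): upright plates 24 mm wide (x), 6 thick, rising 41 mm above the plate to z = 72, outer faces 58 mm apart along y. Squeezed together they slide 8 mm each, to 42 mm apart; from 6 mm each the hooks are clear and the cover lifts straight off, carried by the squeezed tabs. Springs: 3 N out to 8 N fully in, per tab; they spring back.
- cover_handle (a point): Middle of the round bar of the D handle: bar 12 mm thick along the cover's y, 54 mm free between its two posts, 40 mm above the plate's top (cover x 40, y 0, z 71 mm). Being round it can be taken from above or leaning to either side.
- cover_strip (a point): Middle of the free edge of the slanted strip (cover x 92, y 0, z 6 mm). The strip, 4 mm thick and 70 mm wide (y), starts under the plate's +x end (x 112, z 26) and slants at 45 degrees down and back to this edge, leaving a wedge between strip and plate for the cleat.
- tab_left (a joint): Travel of the snap tab at the cover's +y side, m: 0 out (hooked), 0.008 fully squeezed in.
- tab_right (a joint): Travel of the snap tab at the cover's -y side, m: 0 out (hooked), 0.008 fully squeezed in.
- mat: Black rubber mat, 230 (x) x 160 (y) x 4 mm thick, fixed flat on the bench. Origin: centre of its underside; z up.
- board: Steel board of the rack, fixed, face 50 degrees from level, 150 mm wide (y), 236 mm long. Origin: middle of its lower edge on the face, 12 mm above the bench; x up the slope, z out of the face, towards the robot and up. At x about 200 mm a cleat strip, 4 mm thick, 130 mm wide (y), rises from the face at 45 degrees, outwards and up the slope; cover's strip goes in the V between cleat and board.
- board_home (a point): Point on the board's face (board x 120, y 0, z 0 mm) where the cover's origin lies when the cover is hung fully home and centred, its feet against the board and its axes parallel to the board's. The frame's axes are the board's.
- board_cleat (a point): Middle of the cleat's free upper edge (board x 219, y 0, z 19 mm). The strip's edge must pass over it, on its board side, and come down about 7 mm below it along the slope when home.
- bolt_jar: Bystander: glass jar with steel lid, 68 mm across, 75 mm high. Origin under its centre.
- wrench: Bystander: wrench lying on the bench, 200 mm long along its x.
- driver: Bystander: screwdriver lying on the bench, 200 mm long along its x.
- brush: Bystander: brush lying on the bench, 180 mm long along its x.
- bearing: Bystander: steel bearing ring lying flat, 72 mm across, 18 mm high. Origin under its centre.

How it is judged:
By the outcome, as a careful person would: the job done as asked, in the order asked, and still so for the second after the job is handed in, with the robot touching nothing.
It also fails if it takes over 59 s, if anything falls off the work surface, if the arm or the gripper's body presses on something with over 40 N, if the wrist force passes 120 N, or if a joint passes its speed limit or range.

## Working session

There is one attempt and no reset: what is moved stays moved. The work goes in short steps, Python scripts to look and compute and a tool call to move; the robot and the scene stay as the last step left them, time stands still between calls to the robot, and variables do not carry over. Pictures are saved under pics/ and viewed, and the job is handed in when it is done.

Besides the shell and the picture viewer there is one more tool, called after "Call:" as name(argument=value, ...) on one line, values as JSON. step_arm: Moves the arm, as the interface text tells. Its arguments: {"type":"object","properties":{"increments":{"type":"array"},"force":{"type":"number"}},"required":["increments"]}

```bash
mkdir -p pics; ls; python3 - <<'E'
from station import env, snapshot, get_calibration
import cv2,numpy as np
np.set_printoptions(precision=4,suppress=True)
s=env.sense();print(s)
for n in("side","top"):
    cv2.imwrite(f"pics/{n}0.png",snapshot(n)); print(n,get_calibration(n))
E
```

```text
pics
{'time': 0.0, 'qpos': array([-0.8689,  0.3594,  0.0111, -0.0003, -1.2241, -0.2881]), 'joint_vel': array([-0.0011,  0.0002, -0.0006,  0.0008, -0.0029, -0.0012]), 'joint_efforts': array([  0.0019, -58.2711,  29.3055,   6.9973,   0.0065,  -0.0002]), 'tcp_pos': array([ 0.2712, -0.6176,  0.2256]), 'orientation': array([ 0.5468,  0.8372,  0.0004, -0.0007]), 'contact_force': array([-0.172 , -0.1034,  0.3668]), 'ft_torque': array([ 0.0101, -0.0152,  0.0154]), 'grip_width': 0.08755914635937483}
side {'camera_matrix': array([[400.887 ,   0.    , 255.2137],
       [  0.    , 400.887 , 187.6135],
       [  0.    ,   0.    ,   1.    ]]), 'k1': -0.0967805671776766, 'cam_to_world': array([[-0.8242, -0.2762,  0.4944,  0.037 ],
       [-0.5662,  0.4184, -0.7102,  0.7722],
       [-0.0107, -0.8652, -0.5012,  0.6851],
       [ 0.    ,  0.    ,  0.    ,  1.    ]])}
top {'camera_matrix': array([[389.4645,   0.    , 250.9284],
       [  0.    , 389.4645, 193.7442],
       [  0.    ,   0.    ,   1.    ]]), 'k1': -0.12325746032479983, 'cam_to_world': array([[-0.0221, -0.9983,  0.0542,  0.4823],
       [-0.9995,  0.0233,  0.023 , -0.0182],
       [-0.0243, -0.0537, -0.9983,  1.2166],
       [ 0.    ,  0.    ,  0.    ,  1.    ]])}
```

View pics/side0.png

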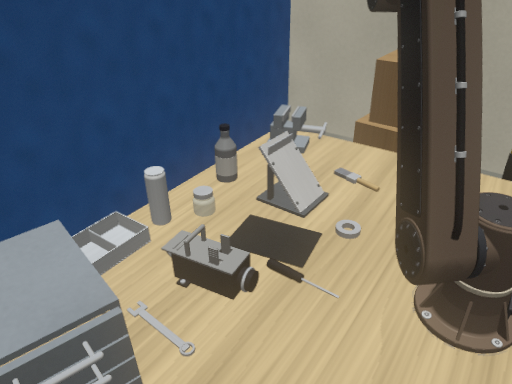

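View pics/top0.png

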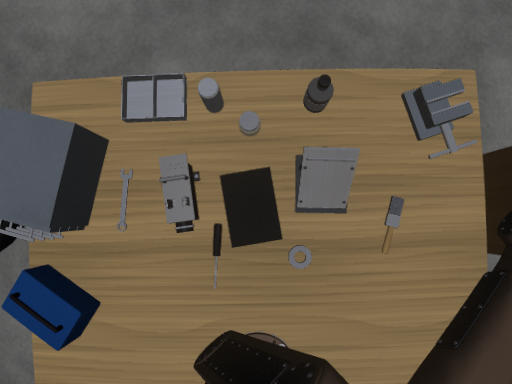

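```bash
python3 -c "
import cv2
a=cv2.imread('pics/top0.png')
cv2.imwrite('pics/t_house.png',cv2.resize(a[60:210,60:260],None,fx=4,fy=4,interpolation=2))
cv2.imwrite('pics/t_right.png',cv2.resize(a[30:330,250:500],None,fx=2,fy=2,interpolation=2)[:600])
b=cv2.imread('pics/side0.png')
cv2.imwrite('pics/s_house.png',cv2.resize(b[150:300,230:430],None,fx=4,fy=4,interpolation=2))
cv2.imwrite('pics/s_rack.png',cv2.resize(b[60:210,60:260],None,fx=4,fy=4,interpolation=2))
"
```

```text
(no output)
```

View pics/t_house.png

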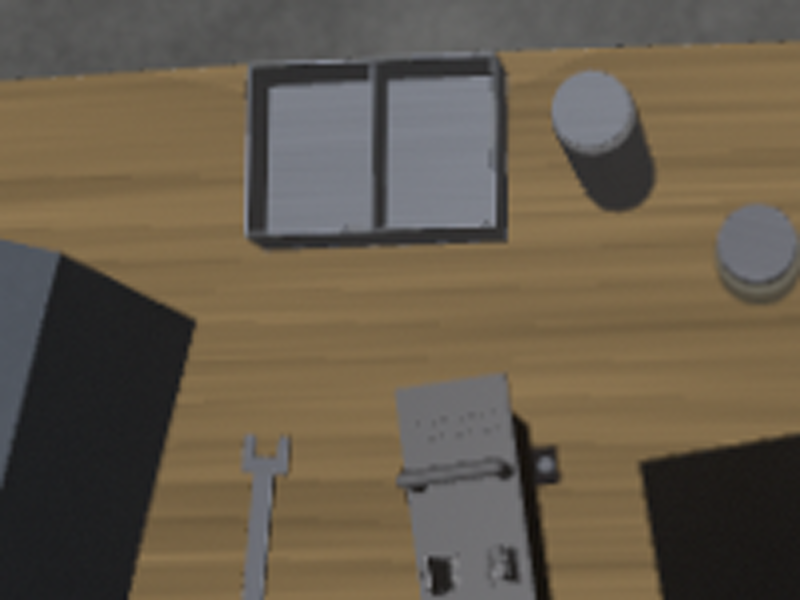

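View pics/t_right.png

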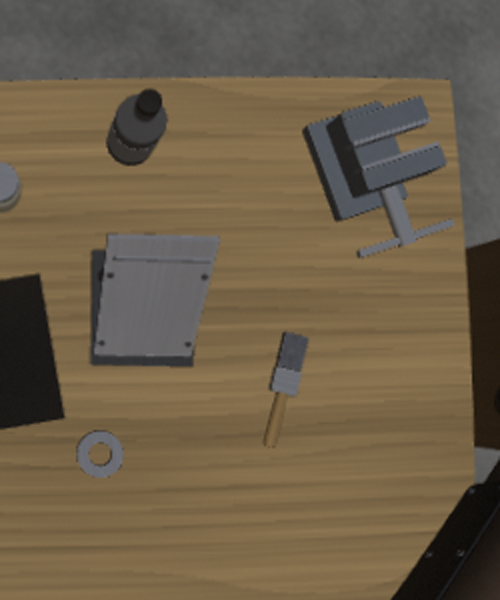

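View pics/s_house.png

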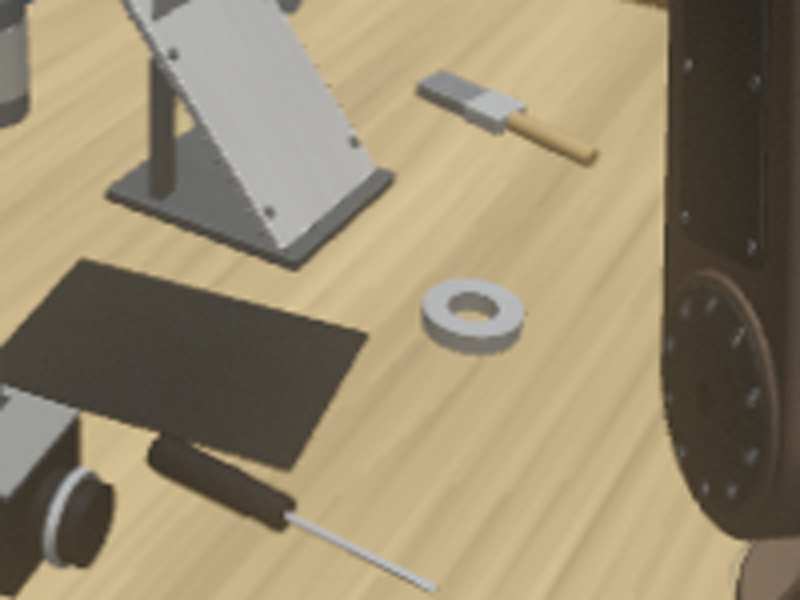

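View pics/s_rack.png

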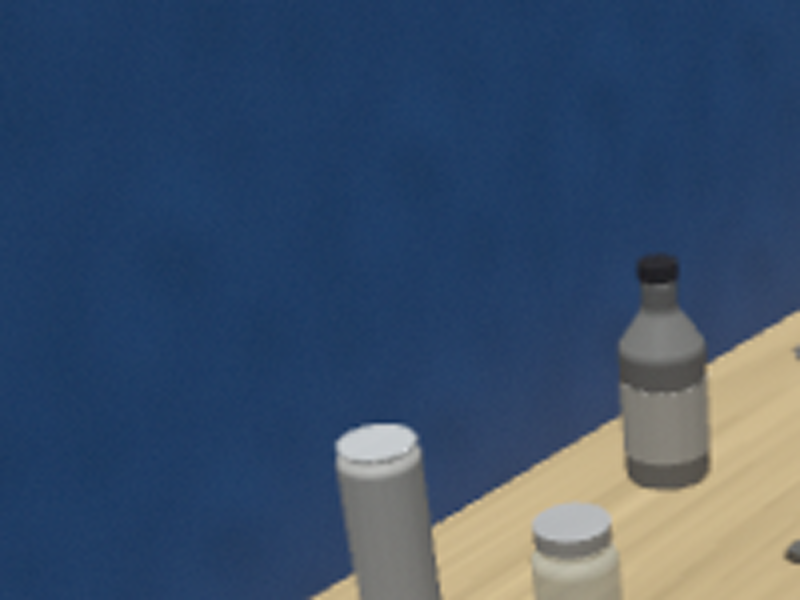

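```bash
python3 -c "
import cv2
a=cv2.imread('pics/top0.png');b=cv2.imread('pics/side0.png')
def c(im,n,x,y,w,h,f): cv2.imwrite('pics/%s.png'%n,cv2.resize(im[y:y+h,x:x+w],None,fx=f,fy=f,interpolation=2))
c(a,'th',150,145,65,95,6); c(a,'tr',285,135,85,85,7); c(a,'tm',215,160,75,95,6)
c(b,'sh',155,215,110,85,7); c(b,'sr',220,125,120,140,4)
"
```

```text
(no output)
```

View pics/th.png

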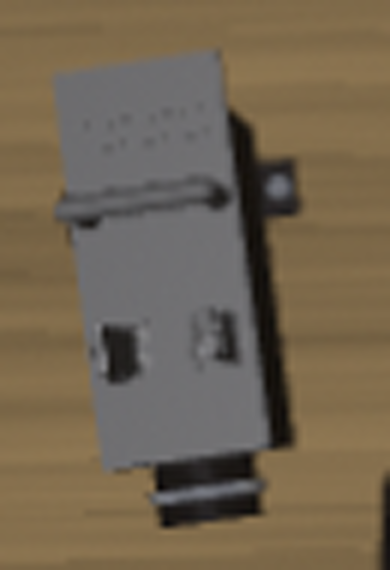

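View pics/tr.png

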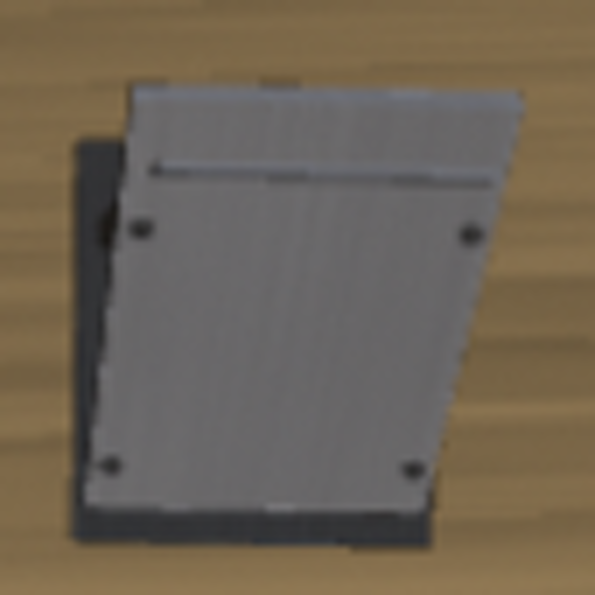

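View pics/tm.png

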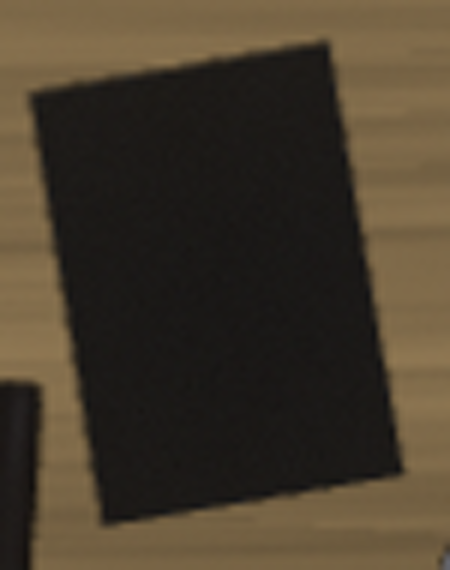

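View pics/sh.png

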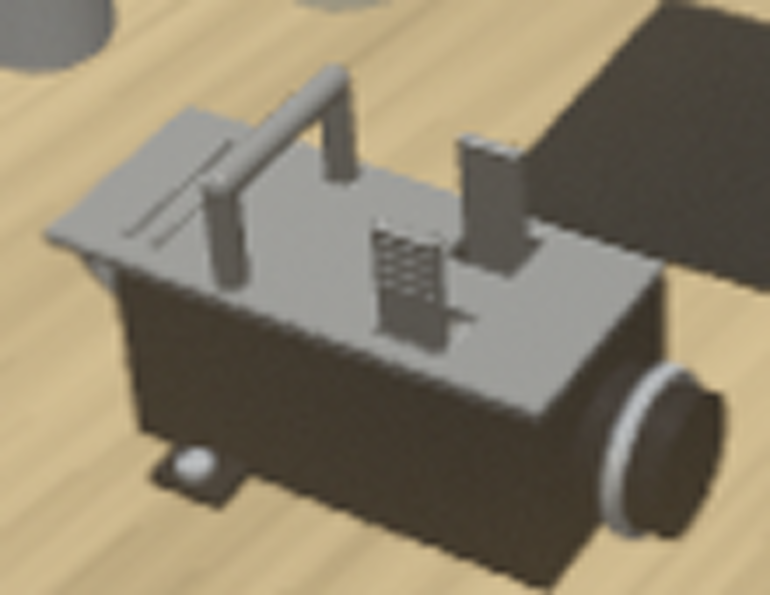

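View pics/sr.png

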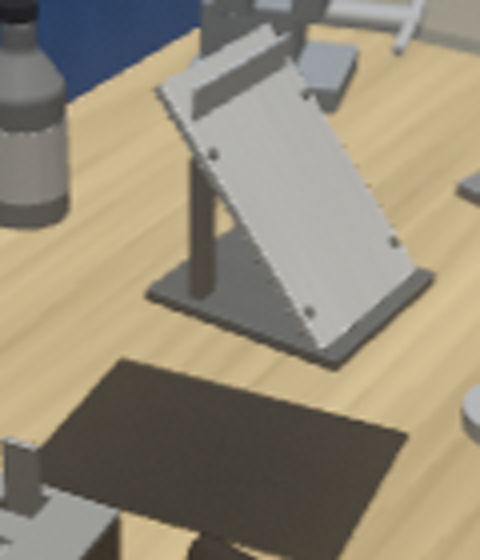

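```bash
cat > h.py <<'E'
import numpy as np, cv2
from scipy.spatial.transform import Rotation as R
from scipy.optimize import least_squares
from station import env, snapshot, get_calibration
np.set_printoptions(precision=4,suppress=True)
CAL={n:get_calibration(n) for n in("side","top")}
def proj(n,P):
    c=CAL[n];T=np.linalg.inv(c["cam_to_world"]);K=c["camera_matrix"]
    p=np.asarray(P)@T[:3,:3].T+T[:3,3];s=p[:,:2]/p[:,2:];r2=(s**2).sum(1,keepdims=True)
    s=s*(1+c["k1"]*r2);return s*[K[0,0],K[1,1]]+[K[0,2],K[1,2]]
def un(p,x,y,f): return (np.array(p,float)+.5)/f-.5+[x,y]
RB=R.from_euler('y',-50,degrees=True)
def pose(v,tilt=None):  # v=x,y,yaw(deg),z
    r=R.from_euler('z',v[2],degrees=True)
    if tilt is not None: r=r*tilt
    return r,np.array([v[0],v[1],v[3] if len(v)>3 else 0])
def fit(obs,x0,z=None,tilt=None):
    # obs: list (view, pts_body, pix)
    def res(v):
        vv=v if z is None else np.r_[v[:3],z]
        r,t=pose(vv,tilt)
        return np.concatenate([(proj(n,r.apply(np.array(b)/1000)+t)-p).ravel() for n,b,p in obs])
    s=least_squares(res,x0,x_scale=[.01,.01,1,.01][:len(x0)],loss='soft_l1')
    return s.x,res(s.x).reshape(-1,2)
E
python3 - <<'E'
from h import *
C=[(114,42,31),(114,-42,31),(-85,-42,31),(-85,42,31)]
o=[("top",C,un([(55,76),(217,50),(268,443),(103,468)],150,145,6)),
   ("side",C,un([(47,233),(190,105),(663,263),(540,408)],155,215,7))]
print("cover",*fit(o,[.5,.2,5,.049]));print(*fit(o,[.5,.2,5],z=.049))
M=[(115,80,4),(115,-80,4),(-115,-80,4),(-115,80,4)]
o=[("top",M,un([(33,92),(328,41),(402,472),(103,524)],215,160,6)),
   ("side",M[1:],un([(82,260),(367,335),(290,470)],230,150,4))]
print("mat",*fit(o,[.5,0,5,0]));print(*fit(o,[.5,0,5],z=0))
B=[(236,75,0),(236,-75,0),(0,75,0),(0,-75,0)]
S=B+[(219,65,19),(219,-65,19)]
o=[("top",B,un([(132,88),(522,95),(83,505),(428,512)],285,135,7)),
   ("side",S,un([(160,90),(270,27),(322,350),(418,268),(193,92),(288,38)],220,125,4))]
print("board",*fit(o,[.5,-.2,0,.012],tilt=RB));print(*fit(o,[.5,-.2,0],z=.012,tilt=RB))
E
```

```text
cover [0.5519 0.2253 6.8145 0.0501] [[-0.1754 -0.3067]
 [ 0.4539 -0.1556]
 [ 0.743   1.0088]
 [ 0.2554  0.7645]
 [-0.837  -0.2365]
 [-0.4231 -0.1954]
 [ 0.2222 -0.1519]
 [-0.3119  0.759 ]]
[0.5523 0.225  6.8385] [[ 0.0021 -0.38  ]
 [ 0.606  -0.2367]
 [ 0.916   0.8609]
 [ 0.454   0.6257]
 [-0.807  -0.0011]
 [-0.4249  0.0388]
 [ 0.1699  0.0603]
 [-0.3335  0.9662]]
mat [ 0.5081  0.011   8.3803 -0.0015] [[-0.4984 -0.1554]
 [ 0.5857 -0.3021]
 [ 0.8337  0.5117]
 [-0.0768  0.4156]
 [-0.8268 -0.3748]
 [ 0.2485  0.0613]
 [-0.2594  0.5851]]
[0.5079 0.0114 8.3174] [[-0.6506 -0.1514]
 [ 0.5037 -0.2539]
 [ 0.686   0.6638]
 [-0.2955  0.5212]
 [-0.8041 -0.7003]
 [ 0.3175 -0.2209]
 [-0.2725  0.2952]]
board [ 0.5007 -0.2076 -1.978   0.0097] [[ 0.4288  1.4583]
 [ 0.7029  1.2636]
 [ 0.7471  0.3405]
 [-0.3398 -0.1547]
 [-0.6216 -0.7409]
 [-1.0831 -0.4506]
 [-0.2242  0.9171]
 [-0.7156  0.7541]
 [ 0.0174 -0.0955]
 [-0.5753 -0.2752]]
[ 0.5001 -0.2066 -1.9683] [[ 0.1474  1.5492]
 [ 0.5498  1.3454]
 [ 0.5004  0.5308]
 [-0.4926  0.028 ]
 [-0.6484 -1.2715]
 [-1.0705 -0.9645]
 [-0.1727  0.5064]
 [-0.6374  0.3401]
 [ 0.0067 -0.6273]
 [-0.5531 -0.7927]]
```

```bash
cat >> h.py <<'E'
COVER=dict(p=np.array([.5521,.2251,.049]),yaw=6.83); MAT=dict(p=np.array([.508,.0112,0]),yaw=8.33)
BOARD=dict(p=np.array([.5004,-.2071,.012]),yaw=-1.97)
def cur():
    s=env.sense();return R.from_quat(s["orientation"]),s["tcp_pos"],s
def tool(cR,ct,pt,lean=0,mode='tabs',depth=.019):
    """tool pose for cover pose cR,ct gripping cover point pt"""
    # tabs: tool x=+Y,z=-Z ; handle: tool x=-X, tool y=+Y, lean about y
    if mode=='tabs': L=R.from_matrix(np.array([[0,1,0],[1,0,0],[0,0,-1.]]).T)
    else: L=R.from_matrix(np.array([[-1,0,0],[0,1,0],[0,0,-1.]]).T)*R.from_euler('y',lean,degrees=True)
    r=cR*L
    return r, cR.apply(np.array(pt)/1000)+ct+r.apply([0,0,depth])
def delta(r,t):
    a,p,s=cur()
    rv=(a.inv()*r).as_rotvec(degrees=True); d=a.inv().apply(t-p)
    ang=np.linalg.norm(rv)
    print("tool shift mm",np.round(d*1000,1),"rotvec deg",np.round(rv,2),"world d mm",np.round((t-p)*1000,1),
      "shift if turned first",np.round(r.inv().apply(t-p)*1000,1))
def st():
    a,p,s=cur();print("t",s["time"],"p",p,"q",s["qpos"],"F",s["contact_force"],"T",s["ft_torque"],"w",s["grip_width"],"eul z",a.as_matrix()[:,2],"x",a.as_matrix()[:,0])
E
python3 - <<'E'
from h import *
r,t=tool(R.from_euler('z',COVER['yaw'],degrees=True),COVER['p'],(-28,0,60))
print(t);delta(r,t);delta(r,t+[0,0,.13])
E
```

```text
[0.5243 0.2218 0.09  ]
tool shift mm [666.6 569.2 136.6] rotvec deg [-0.02 -0.08 16.87] world d mm [ 253.1  839.4 -135.7] shift if turned first [803.4 351.1 135.7]
tool shift mm [666.8 569.2   6.6] rotvec deg [-0.02 -0.08 16.87] world d mm [253.1 839.4  -5.7] shift if turned first [803.4 351.1   5.7]
```

Call:
step_arm(increments=[{"wz": 8.43}, {"wz": 8.43}, {"tx": 0.053, "ty": 0.0235}, {"tx": 0.053, "ty": 0.0235}, {"tx": 0.053, "ty": 0.0235}, {"tx": 0.053, "ty": 0.0235}, {"tx": 0.053, "ty": 0.0235}, {"tx": 0.053, "ty": 0.0235}, {"tx": 0.053, "ty": 0.0235}, {"tx": 0.053, "ty": 0.0235}, {"tx": 0.053, "ty": 0.0235}, {"tx": 0.053, "ty": 0.0235}])

```text
invalid input
```

Call:
step_arm(increments=[{"tx": 0.053, "ty": 0.0235}, {"tx": 0.053, "ty": 0.0235}, {"tx": 0.053, "ty": 0.0235}, {"tx": 0.053, "ty": 0.0235}, {"tx": 0.053, "ty": 0.0235}, {}])

```text
invalid input
```

```bash
python3 - <<'E'
from h import *
st()
r,t=tool(R.from_euler('z',COVER['yaw'],degrees=True),COVER['p'],(-28,0,60))
delta(r,t)
E
```

```text
t 0.1 p [ 0.2712 -0.6176  0.2257] q [-0.8689  0.3593  0.0111 -0.0003 -1.2241 -0.2881] F [-0.898  -0.1232 -0.2991] T [-0.0513  0.0087 -0.0578] w 0.0876332353649109 eul z [-0.0007  0.0013 -1.    ] x [-0.402   0.9156  0.0015]
tool shift mm [666.6 569.2 136.6] rotvec deg [-0.02 -0.08 16.87] world d mm [ 253.1  839.4 -135.7] shift if turned first [803.4 351.1 135.7]
```

Call:
step_arm(increments=[{"gripper": 0.0876, "tx": 0, "ty": 0, "tz": 0, "wx": 0, "wy": 0, "wz": 8.43}, {"gripper": 0.0876, "tx": 0, "ty": 0, "tz": 0, "wx": 0, "wy": 0, "wz": 8.43}, {"gripper": 0.0876, "tx": 0.053, "ty": 0.0235, "tz": 0, "wx": 0, "wy": 0, "wz": 0}, {"gripper": 0.0876, "tx": 0.053, "ty": 0.0235, "tz": 0, "wx": 0, "wy": 0, "wz": 0}, {"gripper": 0.0876, "tx": 0.053, "ty": 0.0235, "tz": 0, "wx": 0, "wy": 0, "wz": 0}, {"gripper": 0.0876, "tx": 0.053, "ty": 0.0235, "tz": 0, "wx": 0, "wy": 0, "wz": 0}, {"gripper": 0.0876, "tx": 0.053, "ty": 0.0235, "tz": 0, "wx": 0, "wy": 0, "wz": 0}, {"gripper": 0.0876, "tx": 0.053, "ty": 0.0235, "tz": 0, "wx": 0, "wy": 0, "wz": 0}, {"gripper": 0.0876, "tx": 0.053, "ty": 0.0235, "tz": 0, "wx": 0, "wy": 0, "wz": 0}])

```text
time: 1.23
tcp_pos: [0.3905, -0.2282, 0.2265]
orientation: [0.664, 0.748, 0.0, 0.0]
contact_force: [2.0, -0.4, 0.3]
grip_width: 0.0874
```

Call:
step_arm(increments=[{"gripper": 0.0876, "tx": 0.053, "ty": 0.0235, "tz": 0, "wx": 0, "wy": 0, "wz": 0}, {"gripper": 0.0876, "tx": 0.053, "ty": 0.0235, "tz": 0, "wx": 0, "wy": 0, "wz": 0}, {"gripper": 0.0876, "tx": 0.053, "ty": 0.0235, "tz": 0, "wx": 0, "wy": 0, "wz": 0}, {"gripper": 0.0876, "tx": 0.053, "ty": 0.0235, "tz": 0, "wx": 0, "wy": 0, "wz": 0}, {"gripper": 0.0876, "tx": 0.053, "ty": 0.0235, "tz": 0, "wx": 0, "wy": 0, "wz": 0}, {"gripper": 0.0876, "tx": 0.053, "ty": 0.0235, "tz": 0, "wx": 0, "wy": 0, "wz": 0}, {"gripper": 0.0876, "tx": 0.053, "ty": 0.0235, "tz": 0, "wx": 0, "wy": 0, "wz": 0}, {"gripper": 0.0876, "tx": 0.053, "ty": 0.0235, "tz": 0, "wx": 0, "wy": 0, "wz": 0}, {"gripper": 0.0876, "tx": 0, "ty": 0, "tz": 0, "wx": 0, "wy": 0, "wz": 0}])

```text
time: 2.35
tcp_pos: [0.527, 0.2165, 0.2252]
orientation: [0.663, 0.749, -0.001, -0.0]
contact_force: [-0.0, -0.3, 0.0]
grip_width: 0.0877
```

```bash
python3 - <<'E'
from h import *
st()
r,t=tool(R.from_euler('z',COVER['yaw'],degrees=True),COVER['p'],(-28,0,60))
delta(r,t)
E
```

```text
t 2.35 p [0.527  0.2165 0.2252] q [ 0.7331  0.1885 -0.2255 -0.0001 -1.1584 -2.1813] F [-0.0337 -0.277   0.0291] T [-0.127   0.1026 -0.0342] w 0.08772622607146907 eul z [-0.0012 -0.0009 -1.    ] x [-0.1222  0.9925 -0.0008]
tool shift mm [  5.6  -1.9 135.2] rotvec deg [-0.08  0.05  0.19] world d mm [  -2.7    5.2 -135.2] shift if turned first [  5.5  -2.1 135.2]
```

Call:
step_arm(increments=[{"gripper": 0.0876, "tx": 0.0055, "ty": -0.002, "tz": 0.045, "wx": 0, "wy": 0, "wz": 0.2}, {"gripper": 0.0876, "tx": 0, "ty": 0, "tz": 0.045, "wx": 0, "wy": 0, "wz": 0}, {"gripper": 0.0876, "tx": 0, "ty": 0, "tz": 0.025, "wx": 0, "wy": 0, "wz": 0}, {"gripper": 0.0876, "tx": 0, "ty": 0, "tz": 0.01, "wx": 0, "wy": 0, "wz": 0}, {"gripper": 0.0876, "tx": 0, "ty": 0, "tz": 0.01, "wx": 0, "wy": 0, "wz": 0}, {"gripper": 0.0876, "tx": 0, "ty": 0, "tz": 0, "wx": 0, "wy": 0, "wz": 0}])

```text
time: 3.1
tcp_pos: [0.524, 0.2184, 0.0917]
orientation: [0.665, 0.747, 0.0, 0.0]
contact_force: [-0.1, -0.2, 0.4]
grip_width: 0.0877
```

```bash
python3 - <<'E'
from h import *
st()
a=snapshot('side');b=snapshot('top')
def c(im,n,x,y,w,h,f): cv2.imwrite('pics/%s.png'%n,cv2.resize(im[y:y+h,x:x+w],None,fx=f,fy=f,interpolation=2))
c(a,'s1',150,180,150,120,5)
E
```

```text
t 3.1 p [0.524  0.2184 0.0917] q [ 0.7396  0.3087 -0.4015  0.     -0.8606 -2.1946] F [-0.0852 -0.159   0.4388] T [ 0.0299  0.0201 -0.0398] w 0.08766093185211202 eul z [ 0.0001  0.     -1.    ] x [-0.1156  0.9933  0.    ]
```

View pics/s1.png

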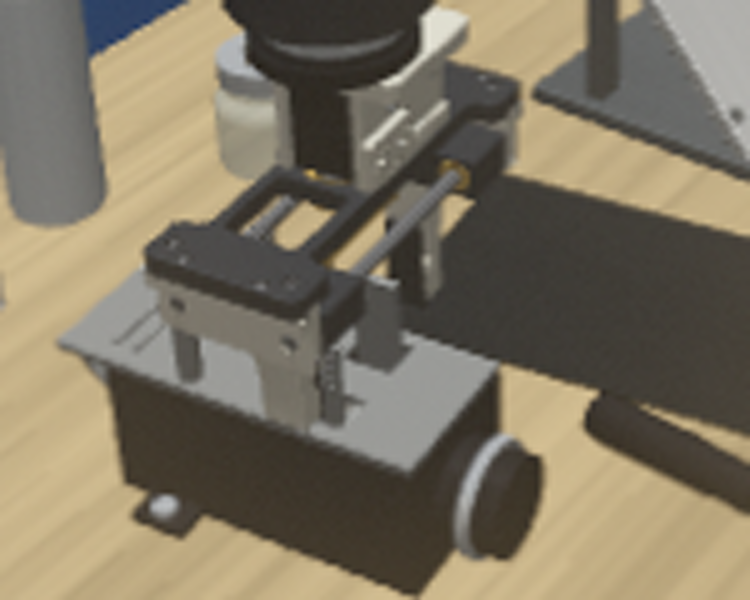

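```bash
python3 - <<'E'
from h import *
a,p,s=cur()
cR=R.from_euler('z',COVER['yaw'],degrees=True)
print("tcp in cover mm",cR.inv().apply(p-COVER['p'])*1000)
for lab,q in [("near tip inner",[.044,0,0]),("near inner L",[.044,.0095,0]),("near inner R",[.044,-.0095,0]),("far",[-.044,0,0]),("farA",[-.044,.0095,0]),("farB",[-.044,-.0095,0])]:
    print(lab,(proj("side",[a.apply(q)+p])[0]-[150,180])*5)
for q in [(-16,29,72),(-40,29,72),(-16,29,31),(-40,29,31),(-16,-29,72),(-40,-29,72)]:
    print(q,(proj("side",[cR.apply(np.array(q)/1000)+COVER['p']])[0]-[150,180])*5)
E
```

```text
tcp in cover mm [-28.2815  -2.9619  43.3979]
near tip inner [298.1147 407.8824]
near inner L [280.5229 401.4877]
near inner R [315.866  414.3272]
far [398.6547 301.4332]
farA [381.8215 295.9166]
farB [415.6269 306.9907]
(-16, 29, 72) [285.6433 335.2335]
(-40, 29, 72) [330.7882 350.7022]
(-16, 29, 31) [292.2319 405.3845]
(-40, 29, 31) [336.3919 421.2315]
(-16, -29, 72) [353.7932 266.4541]
(-40, -29, 72) [397.6025 280.4496]
```

Call:
step_arm(increments=[{"gripper": 0.0876, "tx": 0.003, "ty": 0, "tz": 0.001, "wx": 0, "wy": 0, "wz": 0}, {"gripper": 0.03, "tx": 0, "ty": 0, "tz": 0, "wx": 0, "wy": 0, "wz": 0}, {"gripper": 0.03, "tx": 0, "ty": 0, "tz": 0, "wx": 0, "wy": 0, "wz": 0}, {"gripper": 0.03, "tx": 0, "ty": 0, "tz": 0, "wx": 0, "wy": 0, "wz": 0}, {"gripper": 0.03, "tx": 0, "ty": 0, "tz": 0, "wx": 0, "wy": 0, "wz": 0}, {"gripper": 0.03, "tx": 0, "ty": 0, "tz": 0, "wx": 0, "wy": 0, "wz": 0}], force=28)

```text
time: 3.95
tcp_pos: [0.5236, 0.2216, 0.0907]
orientation: [0.665, 0.747, 0.0, 0.0]
contact_force: [-0.5, 1.4, 2.1]
grip_width: 0.0429
```

```bash
python3 - <<'E'
from h import *
st()
E
```

```text
t 3.95 p [0.5236 0.2216 0.0907] q [ 0.7444  0.3111 -0.4006  0.0001 -0.859  -2.1991] F [-0.4914  1.4328  2.1186] T [-0.0104  0.1677 -0.0222] w 0.042930609662628884 eul z [ 0.0001 -0.     -1.    ] x [-0.1159  0.9933 -0.    ]
```

Call:
step_arm(increments=[{"gripper": 0.03, "tx": 0, "ty": 0, "tz": 0, "wx": 0, "wy": 0, "wz": 0}, {"gripper": 0.03, "tx": 0, "ty": 0, "tz": -0.005, "wx": 0, "wy": 0, "wz": 0}, {"gripper": 0.03, "tx": 0, "ty": 0, "tz": -0.007, "wx": 0, "wy": 0, "wz": 0}, {"gripper": 0.03, "tx": 0, "ty": 0, "tz": -0.008, "wx": 0, "wy": 0, "wz": 0}, {"gripper": 0.03, "tx": 0, "ty": 0, "tz": 0, "wx": 0, "wy": 0, "wz": 0}])

```text
time: 4.58
tcp_pos: [0.524, 0.2218, 0.1114]
orientation: [0.665, 0.747, 0.001, 0.0]
contact_force: [0.3, -0.1, -3.7]
grip_width: 0.0396
```

```bash
python3 - <<'E'
from h import *
st()
E
```

```text
t 4.575 p [0.524  0.2218 0.1114] q [ 0.7443  0.2874 -0.3783  0.0001 -0.9037 -2.1992] F [ 0.348  -0.1317 -3.6798] T [-0.0056  0.111   0.027 ] w 0.039614084881878 eul z [ 0.0012  0.0009 -1.    ] x [-0.1158  0.9933  0.0008]
```

Call:
step_arm(increments=[{"gripper": 0.03, "tx": 0, "ty": 0, "tz": -0.01, "wx": 0, "wy": 0, "wz": 0}, {"gripper": 0.03, "tx": 0, "ty": 0, "tz": -0.02, "wx": 0, "wy": 0, "wz": 0}, {"gripper": 0.03, "tx": 0, "ty": 0, "tz": -0.025, "wx": 0, "wy": 0, "wz": 0}, {"gripper": 0.03, "tx": 0, "ty": 0, "tz": -0.02, "wx": 0, "wy": 0, "wz": 0}, {"gripper": 0.03, "tx": 0, "ty": 0, "tz": 0, "wx": 0, "wy": 0, "wz": 0}, {"gripper": 0.03, "tx": 0, "ty": 0, "tz": 0, "wx": 0, "wy": 0, "wz": 0}])

```text
time: 5.32
tcp_pos: [0.523, 0.2213, 0.1848]
orientation: [0.665, 0.747, -0.0, -0.0]
contact_force: [-0.1, -0.7, -4.4]
grip_width: 0.0397
```

```bash
python3 - <<'E'
from h import *
st()
cv2.imwrite('pics/s2.png',cv2.resize(snapshot('side')[120:320,130:330],None,fx=3,fy=3,interpolation=2))
MR=R.from_euler('z',MAT['yaw'],degrees=True)
r,t=tool(MR,MAT['p']+MR.apply([-.0,0,.0])+[0,0,.004],(-28,0,61)); delta(r,t)
E
```

```text
t 5.325 p [0.523  0.2213 0.1848] q [ 0.7444  0.2159 -0.2872 -0.0006 -1.0687 -2.1992] F [-0.1269 -0.657  -4.399 ] T [-0.0543  0.1621  0.0422] w 0.039700781945881274 eul z [-0.0011 -0.0003 -1.    ] x [-0.1155  0.9933 -0.0002]
tool shift mm [-207.6  -66.9  138.8] rotvec deg [-0.09  0.03 -1.69] world d mm [ -42.6 -214.  -138.5] shift if turned first [-205.6  -73.2  138.5]
```

View pics/s2.png

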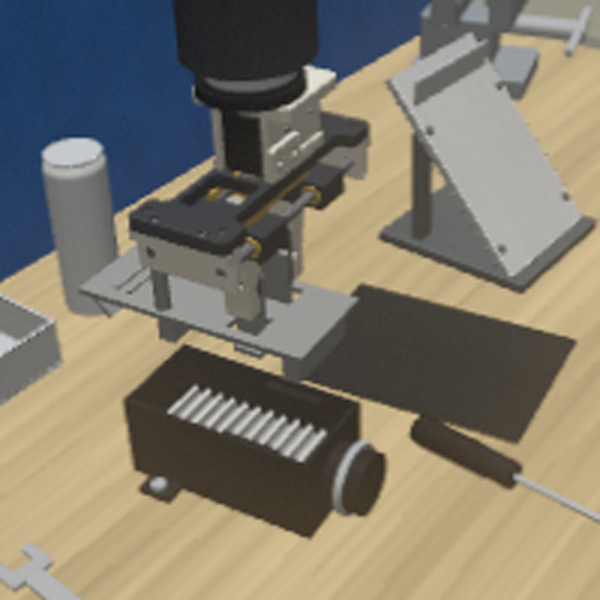

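Call:
step_arm(increments=[{"gripper": 0.03, "tx": -0.015, "ty": -0.005, "tz": 0, "wx": 0, "wy": 0, "wz": -1.7}, {"gripper": 0.03, "tx": -0.035, "ty": -0.013, "tz": 0, "wx": 0, "wy": 0, "wz": 0}, {"gripper": 0.03, "tx": -0.045, "ty": -0.016, "tz": 0, "wx": 0, "wy": 0, "wz": 0}, {"gripper": 0.03, "tx": -0.045, "ty": -0.016, "tz": 0, "wx": 0, "wy": 0, "wz": 0}, {"gripper": 0.03, "tx": -0.035, "ty": -0.013, "tz": 0, "wx": 0, "wy": 0, "wz": 0}, {"gripper": 0.03, "tx": -0.03, "ty": -0.01, "tz": 0.02, "wx": 0, "wy": 0, "wz": 0}, {"gripper": 0.03, "tx": 0, "ty": 0, "tz": 0.03, "wx": 0, "wy": 0, "wz": 0}, {"gripper": 0.03, "tx": 0, "ty": 0, "tz": 0.03, "wx": 0, "wy": 0, "wz": 0}, {"gripper": 0.03, "tx": 0, "ty": 0, "tz": 0.03, "wx": 0, "wy": 0, "wz": 0}, {"gripper": 0.03, "tx": 0, "ty": 0, "tz": 0.01, "wx": 0, "wy": 0, "wz": 0}, {"gripper": 0.03, "tx": 0, "ty": 0, "tz": 0, "wx": 0, "wy": 0, "wz": 0}, {"gripper": 0.03, "tx": 0, "ty": 0, "tz": 0, "wx": 0, "wy": 0, "wz": 0}])

```text
time: 6.88
tcp_pos: [0.4815, 0.0085, 0.0665]
orientation: [0.654, 0.757, 0.001, 0.0]
contact_force: [1.1, -0.4, -3.2]
grip_width: 0.0396
```

```bash
python3 - <<'E'
from h import *
st()
cv2.imwrite('pics/s3.png',cv2.resize(snapshot('side')[150:290,190:340],None,fx=4,fy=4,interpolation=2))
MR=R.from_euler('z',MAT['yaw'],degrees=True)
r,t=tool(MR,MAT['p']+[0,0,.004],(-28,0,61)); delta(r,t)
E
```

```text
t 6.875 p [0.4815 0.0085 0.0665] q [ 0.4276  0.2147 -0.6153  0.0004 -0.7393 -1.8526] F [ 1.0574 -0.397  -3.1899] T [-0.0371  0.104  -0.03  ] w 0.039633473542342854 eul z [ 0.0015  0.0004 -1.    ] x [-0.1456  0.9893  0.0001]
tool shift mm [-1.2 -1.4 20.6] rotvec deg [ 0.11 -0.02  0.04] world d mm [ -1.2  -1.4 -20.6] shift if turned first [-1.2 -1.4 20.6]
```

View pics/s3.png

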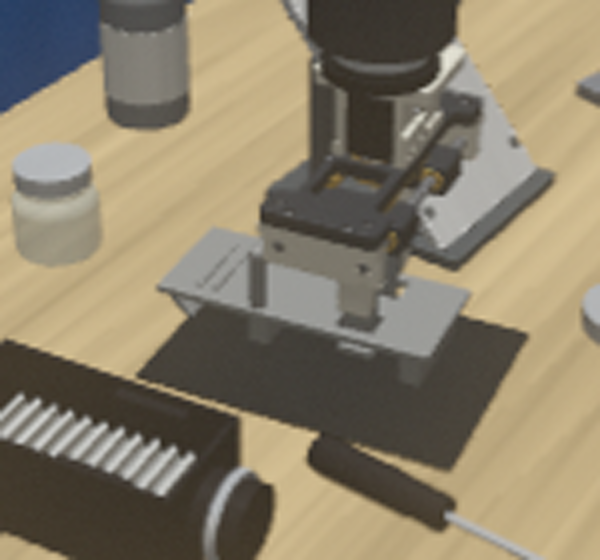

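Call:
step_arm(increments=[{"gripper": 0.03, "tx": -0.001, "ty": -0.0015, "tz": 0.012, "wx": 0, "wy": 0, "wz": 0}, {"gripper": 0.03, "tx": 0, "ty": 0, "tz": 0.004, "wx": 0, "wy": 0, "wz": 0}, {"gripper": 0.03, "tx": 0, "ty": 0, "tz": 0.002, "wx": 0, "wy": 0, "wz": 0}, {"gripper": 0.03, "tx": 0, "ty": 0, "tz": 0.001, "wx": 0, "wy": 0, "wz": 0}, {"gripper": 0.03, "tx": 0, "ty": 0, "tz": 0, "wx": 0, "wy": 0, "wz": 0}])

```text
time: 7.55
tcp_pos: [0.4795, 0.007, 0.0467]
orientation: [0.654, 0.757, 0.0, 0.0]
contact_force: [0.9, 0.2, -3.4]
grip_width: 0.0393
```

Call:
step_arm(increments=[{"gripper": 0.03, "tx": 0, "ty": 0, "tz": 0.001, "wx": 0, "wy": 0, "wz": 0}, {"gripper": 0.03, "tx": 0, "ty": 0, "tz": 0.001, "wx": 0, "wy": 0, "wz": 0}, {"gripper": 0.03, "tx": 0, "ty": 0, "tz": 0, "wx": 0, "wy": 0, "wz": 0}])

```text
time: 7.92
tcp_pos: [0.4795, 0.007, 0.0458]
orientation: [0.654, 0.757, 0.0, 0.0]
contact_force: [-6.0, 0.6, 13.7]
grip_width: 0.0401
```

Call:
step_arm(increments=[{"gripper": 0.03, "tx": 0, "ty": 0, "tz": -0.001, "wx": 0, "wy": 0, "wz": 0}, {"gripper": 0.0876, "tx": 0, "ty": 0, "tz": 0, "wx": 0, "wy": 0, "wz": 0}, {"gripper": 0.0876, "tx": 0, "ty": 0, "tz": 0, "wx": 0, "wy": 0, "wz": 0}, {"gripper": 0.0876, "tx": 0, "ty": 0, "tz": 0, "wx": 0, "wy": 0, "wz": 0}, {"gripper": 0.0876, "tx": 0, "ty": 0, "tz": -0.02, "wx": 0, "wy": 0, "wz": 0}, {"gripper": 0.0876, "tx": 0, "ty": 0, "tz": -0.04, "wx": 0, "wy": 0, "wz": 0}, {"gripper": 0.0876, "tx": 0, "ty": 0, "tz": -0.05, "wx": 0, "wy": 0, "wz": 0}, {"gripper": 0.0876, "tx": 0, "ty": 0, "tz": -0.04, "wx": 0, "wy": 0, "wz": 0}, {"gripper": 0.0876, "tx": 0, "ty": 0, "tz": 0, "wx": 0, "wy": 0, "wz": -10}, {"gripper": 0.0876, "tx": 0, "ty": 0, "tz": 0, "wx": 0, "wy": 0, "wz": -10}])

```text
time: 9.18
tcp_pos: [0.4798, 0.0072, 0.1963]
orientation: [0.51, 0.86, 0.001, 0.001]
contact_force: [-0.2, 0.3, -0.7]
grip_width: 0.0873
```

```bash
python3 - <<'E'
from h import *
st()
cv2.imwrite('pics/s4f.png',snapshot('side'));cv2.imwrite('pics/t4f.png',snapshot('top'))
a=cv2.imread('pics/s4f.png');b=cv2.imread('pics/t4f.png')
cv2.imwrite('pics/s4.png',cv2.resize(a[190:280,200:330],None,fx=6,fy=6,interpolation=2))
cv2.imwrite('pics/t4.png',cv2.resize(b[140:260,200:300],None,fx=5,fy=5,interpolation=2))
E
```

```text
t 9.175 p [0.4798 0.0072 0.1963] q [ 0.4262  0.0561 -0.4508 -0.     -1.0618 -1.4965] F [-0.2425  0.3498 -0.6637] T [-0.0047  0.0237 -0.0481] w 0.08733888570023733 eul z [ 0.0019  0.0009 -1.    ] x [-0.4798  0.8774 -0.0001]
```

View pics/s4.png

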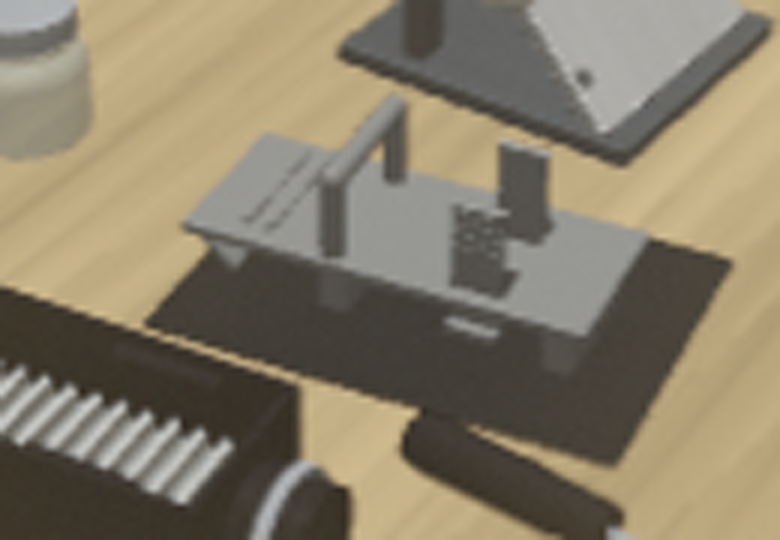

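View pics/t4.png

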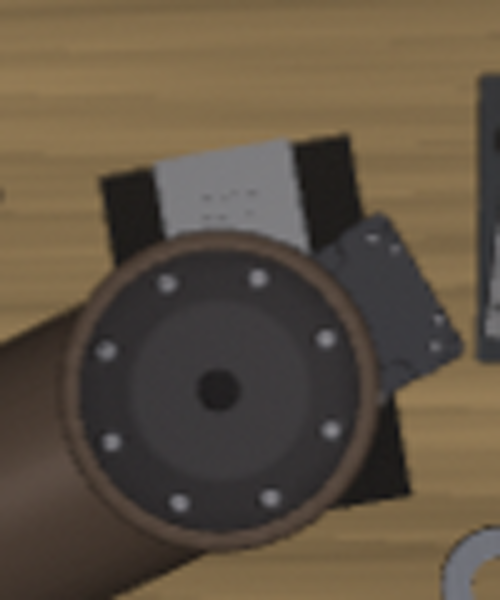

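```bash
python3 - <<'E'
from h import *
C=[(114,42,31),(114,-42,31),(-85,-42,31),(-85,42,31)]
H=[(-16,-29,72),(-40,-29,72)]
o=[("top",C[:2],un([(157,162),(292,140)],200,140,5)),
   ("side",C,un([(183,223),(268,133),(648,236),(585,329)],200,190,6))]
v,_=fit(o,[.5,.0,8],z=.004);print(v,_)
cR,ct=pose(np.r_[v,.004]);MR=R.from_euler('z',MAT['yaw'],degrees=True)
print("in mat mm",MR.inv().apply(ct-MAT['p'])*1000)
a,p,s=cur()
q=cR.apply(np.array([40,0,71])/1000)+ct;print("handle",q,(proj("side",[q,cR.apply([.04,.027,.071])+ct,cR.apply([.04,-.027,.071])+ct])-[200,190])*6)
E
```

```text
[0.5077 0.0099 8.4727] [[ 0.0603  0.0515]
 [ 0.1662 -0.2582]
 [-0.1652 -0.0366]
 [-0.4024 -0.1756]
 [ 0.5086 -0.4315]
 [ 0.084   1.3703]]
in mat mm [-0.5046 -1.2403  4.    ]
handle [0.5472 0.0158 0.075 ] [[362.6409 140.3839]
 [336.749  170.8355]
 [387.5665 111.059 ]]
```

```bash
cat >> h.py <<'E'
LEAN=25
CR=R.from_euler('z',8.4,degrees=True); CT=np.array([.5075,.0105,.004])
def handle(cR=CR,ct=CT): return tool(cR,ct,(40,0,71),lean=LEAN,mode='h')
E
python3 - <<'E'
from h import *
r,t=handle();print(t,r.as_matrix());delta(r,t);delta(r,t-r.apply([0,0,.08]))
delta(tool(CR,CT,(40,0,71),lean=0,mode='h')[0],t-r.apply([0,0,.08]))
E
```

```text
[0.5391 0.0152 0.0578] [[-0.8966 -0.1461 -0.4181]
 [-0.1324  0.9893 -0.0617]
 [ 0.4226 -0.     -0.9063]]
tool shift mm [-21.3  56.1 138. ] rotvec deg [ 15.28  21.83 -68.75] world d mm [  59.6    8.1 -138. ] shift if turned first [-112.8   -0.7   99.6]
tool shift mm [-32.9  88.   65.6] rotvec deg [ 15.28  21.83 -68.75] world d mm [ 93.1  13.  -65.5] shift if turned first [-112.8   -0.7   19.6]
tool shift mm [-32.9  88.   65.6] rotvec deg [  0.04   0.03 -69.93] world d mm [ 93.1  13.  -65.5] shift if turned first [-94.   -0.7  65.5]
```

Call:
step_arm(increments=[{"gripper": 0.036, "tx": 0, "ty": 0, "tz": 0, "wx": 0, "wy": 0, "wz": -10}, {"gripper": 0.036, "tx": 0, "ty": 0, "tz": 0, "wx": 0, "wy": 0, "wz": -10}, {"gripper": 0.036, "tx": 0, "ty": 0, "tz": 0, "wx": 0, "wy": 0, "wz": -10}, {"gripper": 0.036, "tx": 0, "ty": 0, "tz": 0, "wx": 0, "wy": 0, "wz": -10}, {"gripper": 0.036, "tx": 0, "ty": 0, "tz": 0, "wx": 0, "wy": 0, "wz": -10}, {"gripper": 0.036, "tx": 0, "ty": 0, "tz": 0, "wx": 0, "wy": 0, "wz": -10}, {"gripper": 0.036, "tx": 0, "ty": 0, "tz": 0, "wx": 0, "wy": 0, "wz": -10}, {"gripper": 0.036, "tx": -0.03, "ty": 0, "tz": 0, "wx": 0, "wy": 8, "wz": 0}, {"gripper": 0.036, "tx": -0.03, "ty": 0, "tz": 0, "wx": 0, "wy": 9, "wz": 0}, {"gripper": 0.036, "tx": -0.03, "ty": 0, "tz": 0, "wx": 0, "wy": 8, "wz": 0}, {"gripper": 0.036, "tx": 0, "ty": 0, "tz": 0, "wx": 0, "wy": 0, "wz": 0}])

```text
time: 10.65
tcp_pos: [0.5676, 0.0201, 0.1726]
orientation: [-0.068, 0.972, -0.018, -0.224]
contact_force: [-1.1, -0.2, -0.9]
grip_width: 0.036
```

```bash
python3 - <<'E'
from h import *
st()
r,t=handle();delta(r,t-r.apply([0,0,.06]));delta(r,t)
E
```

```text
t 10.65 p [0.5676 0.0201 0.1726] q [ 0.3248  0.5117  0.0711 -0.0771 -1.5782 -0.1682] F [-1.1377 -0.1508 -0.8563] T [ 0.3033 -1.2403 -0.0364] w 0.03602971037195025 eul z [-0.4338 -0.0648 -0.8987] x [-0.8901 -0.1241  0.4386]
tool shift mm [-23.3  -0.5  55.8] rotvec deg [-0.04 -1.02 -0.41] world d mm [ -3.4  -1.2 -60.4] shift if turned first [-22.3  -0.7  56.2]
tool shift mm [-24.4  -0.4 115.8] rotvec deg [-0.04 -1.02 -0.41] world d mm [ -28.5   -4.9 -114.8] shift if turned first [-22.3  -0.7 116.2]
```

Call:
step_arm(increments=[{"gripper": 0.036, "tx": -0.0225, "ty": -0.0005, "tz": 0.02, "wx": 0, "wy": -1.0, "wz": -0.4}, {"gripper": 0.036, "tx": 0, "ty": 0, "tz": 0.03, "wx": 0, "wy": 0, "wz": 0}, {"gripper": 0.036, "tx": 0, "ty": 0, "tz": 0.01, "wx": 0, "wy": 0, "wz": 0}, {"gripper": 0.036, "tx": 0, "ty": 0, "tz": 0, "wx": 0, "wy": 0, "wz": 0}, {"gripper": 0.036, "tx": 0, "ty": 0, "tz": 0, "wx": 0, "wy": 0, "wz": 0}])

```text
time: 11.28
tcp_pos: [0.5635, 0.0189, 0.12]
orientation: [-0.074, 0.976, -0.014, -0.206]
contact_force: [-0.0, -0.1, 0.1]
grip_width: 0.0362
```

```bash
python3 - <<'E'
from h import *
st()
r,t=handle();delta(r,t)
a=snapshot('side')
cv2.imwrite('pics/s5.png',cv2.resize(a[150:270,190:340],None,fx=5,fy=5,interpolation=2))
E
```

```text
t 11.275 p [0.5635 0.0189 0.12  ] q [ 0.3279  0.5249 -0.0231 -0.0739 -1.4331 -0.1502] F [-0.018  -0.0982  0.0767] T [ 0.1999 -1.2072 -0.0268] w 0.036211192032371546 eul z [-0.3998 -0.0588 -0.9147] x [-0.904  -0.1394  0.4041]
tool shift mm [-2.6 -0.1 66.9] rotvec deg [0.01 1.16 0.33] world d mm [-24.4  -3.7 -62.2] shift if turned first [-4.  -0.1 66.8]
```

View pics/s5.png

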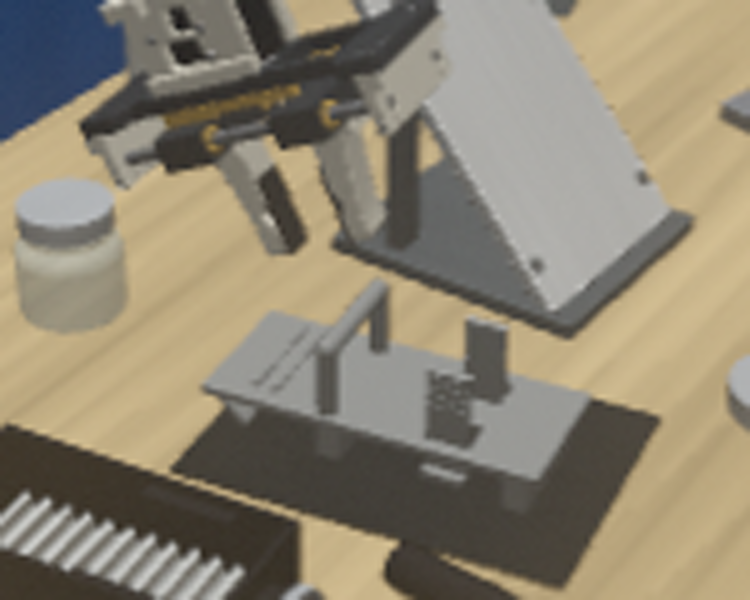

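Call:
step_arm(increments=[{"gripper": 0.036, "tx": -0.003, "ty": 0, "tz": 0.015, "wx": 0, "wy": 0.6, "wz": 0.2}, {"gripper": 0.036, "tx": 0, "ty": 0, "tz": 0.025, "wx": 0, "wy": 0, "wz": 0}, {"gripper": 0.036, "tx": 0, "ty": 0, "tz": 0.017, "wx": 0, "wy": 0, "wz": 0}, {"gripper": 0.036, "tx": 0, "ty": 0, "tz": 0.008, "wx": 0, "wy": 0, "wz": 0}, {"gripper": 0.036, "tx": 0, "ty": 0, "tz": 0, "wx": 0, "wy": 0, "wz": 0}])

```text
time: 11.95
tcp_pos: [0.5385, 0.0151, 0.0577]
orientation: [-0.073, 0.974, -0.015, -0.213]
contact_force: [0.6, 0.7, 0.4]
grip_width: 0.0358
```

```bash
python3 - <<'E'
from h import *
st()
r,t=handle();delta(r,t)
a=snapshot('side')
cv2.imwrite('pics/s6.png',cv2.resize(a[150:270,190:340],None,fx=5,fy=5,interpolation=2))
E
```

```text
t 11.95 p [0.5385 0.0151 0.0577] q [ 0.3333  0.562  -0.1268 -0.0804 -1.3064 -0.1464] F [0.5973 0.6831 0.3909] T [ 0.1725 -1.2271 -0.0033] w 0.03582716056820076 eul z [-0.4126 -0.0608 -0.9089] x [-0.8988 -0.1354  0.417 ]
tool shift mm [-0.6 -0.1 -0.3] rotvec deg [0.   0.35 0.15] world d mm [0.6 0.  0. ] shift if turned first [-0.6 -0.1 -0.3]
```

View pics/s6.png

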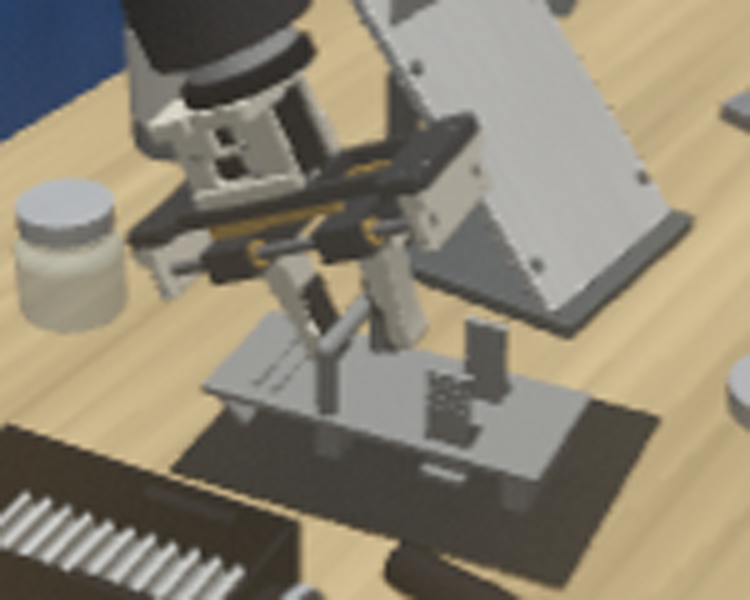

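Call:
step_arm(increments=[{"gripper": 0.0, "tx": 0, "ty": 0, "tz": 0, "wx": 0, "wy": 0, "wz": 0}, {"gripper": 0.0, "tx": 0, "ty": 0, "tz": 0, "wx": 0, "wy": 0, "wz": 0}, {"gripper": 0.0, "tx": 0, "ty": 0, "tz": 0, "wx": 0, "wy": 0, "wz": 0}, {"gripper": 0.0, "tx": 0, "ty": 0, "tz": 0, "wx": 0, "wy": 0, "wz": 0}, {"gripper": 0.0, "tx": 0, "ty": 0, "tz": 0, "wx": 0, "wy": 0, "wz": 0}], force=50)

```text
time: 12.62
tcp_pos: [0.539, 0.0153, 0.0582]
orientation: [-0.073, 0.974, -0.015, -0.212]
contact_force: [0.8, 1.4, 0.7]
grip_width: 0.0106
```

```bash
python3 - <<'E'
from h import *
st()
E
```

```text
t 12.625 p [0.539  0.0153 0.0582] q [ 0.3333  0.5612 -0.1262 -0.0804 -1.3062 -0.1463] F [0.84   1.3798 0.7432] T [ 0.3828 -1.5744 -0.0543] w 0.01062766996563359 eul z [-0.4112 -0.0604 -0.9096] x [-0.8994 -0.1356  0.4156]
```

Call:
step_arm(increments=[{"gripper": 0.0, "tx": 0.004, "ty": 0, "tz": -0.009, "wx": 0, "wy": 0, "wz": 0}, {"gripper": 0.0, "tx": 0.0125, "ty": 0, "tz": -0.0273, "wx": 0, "wy": 0, "wz": 0}, {"gripper": 0.0, "tx": 0.0208, "ty": 0, "tz": -0.0455, "wx": 0, "wy": 0, "wz": 0}, {"gripper": 0.0, "tx": 0.0208, "ty": 0, "tz": -0.0455, "wx": 0, "wy": 0, "wz": 0}, {"gripper": 0.0, "tx": 0.0166, "ty": 0, "tz": -0.0364, "wx": 0, "wy": 0, "wz": 0}, {"gripper": 0.0, "tx": 0, "ty": 0, "tz": 0, "wx": 0, "wy": 0, "wz": 0}, {"gripper": 0.0, "tx": 0, "ty": 0, "tz": 0, "wx": 0, "wy": 0, "wz": 0}])

```text
time: 13.5
tcp_pos: [0.5382, 0.0151, 0.2374]
orientation: [-0.073, 0.974, -0.015, -0.213]
contact_force: [-0.3, 0.0, -5.3]
grip_width: 0.0107
```

```bash
python3 - <<'E'
from h import *
st()
a=snapshot('side')
cv2.imwrite('pics/s7.png',cv2.resize(a[100:270,190:340],None,fx=3.5,fy=3.5,interpolation=2))
E
```

```text
t 13.5 p [0.5382 0.0151 0.2374] q [ 0.3329  0.4053  0.061  -0.0787 -1.6498 -0.1732] F [-0.2993  0.0004 -5.2554] T [ 0.3197 -1.8771  0.0285] w 0.01071360617458381 eul z [-0.4128 -0.0598 -0.9089] x [-0.8987 -0.1354  0.4171]
```

View pics/s7.png

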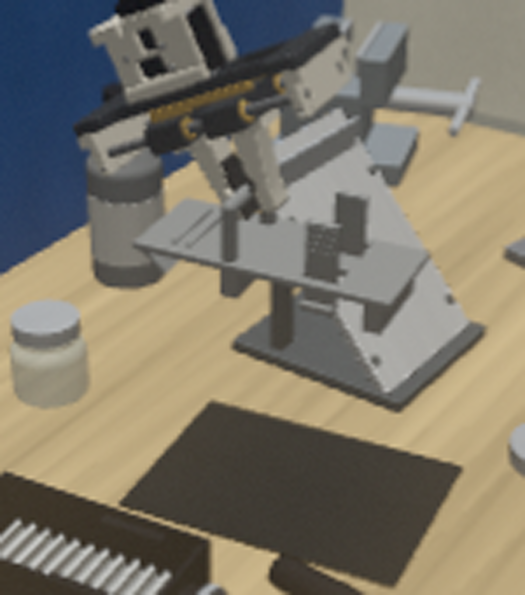

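```bash
cat >> h.py <<'E'
GR=R.from_quat([-0.073,0.974,-0.015,-0.212]); GT=np.array([.539,.0153,.0582])
CT0=CT
# cover in tool frame
TR=GR.inv()*CR; TT=GR.inv().apply(CT-GT)
HB=np.array([.04,0,.071])
def covernow(phi=0,a=None,p=None):
    if a is None: a,p,_=cur()
    r=a*TR; t=a.apply(TT)+p
    # pitch phi about bar
    r2=r*R.from_euler('y',phi,degrees=True)
    t2=t+r.apply(HB)-r2.apply(HB)
    return r2,t2
def toolfor(cR,ct,phi=0):
    # tool pose to put cover at cR,ct
    bar=cR.apply(HB)+ct
    r=cR*R.from_euler('y',-phi,degrees=True); t=bar-r.apply(HB)
    aR=r*TR.inv(); return aR,t-aR.apply(TT)
E
python3 - <<'E'
from h import *
C=np.array([(114,42,31),(114,-42,31),(-85,42,31),(-85,-42,31)])/1000
px=un([(135,246),(190,200),(382,303),(428,252)],190,100,3.5)
def f(v):
    r,t=covernow(v[0]);return (proj("side",r.apply(C)+t+v[1:]*.001)-px).ravel()
for ph in(0,-3,3): print(ph,f(np.array([ph,0,0,0])).reshape(-1,2))
s=least_squares(lambda v:np.r_[f(v),v[1:]*.3],[0,0,0,0.]);print(s.x,s.fun)
E
```

```text
0 [[-0.9595 -0.1735]
 [-1.3574 -0.03  ]
 [ 1.9762 -0.2006]
 [ 0.5201 -0.6462]]
-3 [[-1.7136 -1.6933]
 [-2.0502 -1.4719]
 [ 0.9589  1.9779]
 [-0.475   1.45  ]]
3 [[-0.1398  1.3203]
 [-0.6009  1.386 ]
 [ 2.8668 -2.4686]
 [ 1.3957 -2.8241]]
[-0.3455  0.6845 -1.0689 -1.2218] [-0.9818 -0.1524 -1.4006  0.0086  1.8064  0.2355  0.3369 -0.2065  0.2053
 -0.3207 -0.3665]
```

```bash
python3 -c "
import cv2
a=cv2.imread('pics/top0.png');b=cv2.imread('pics/side0.png')
def c(im,n,x,y,w,h,f): cv2.imwrite('pics/%s.png'%n,cv2.resize(im[y:y+h,x:x+w],None,fx=f,fy=f,interpolation=0))
c(a,'tr2',298,142,66,24,12); c(b,'sr2',255,125,45,36,16)
"
```

```text
(no output)
```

View pics/tr2.png

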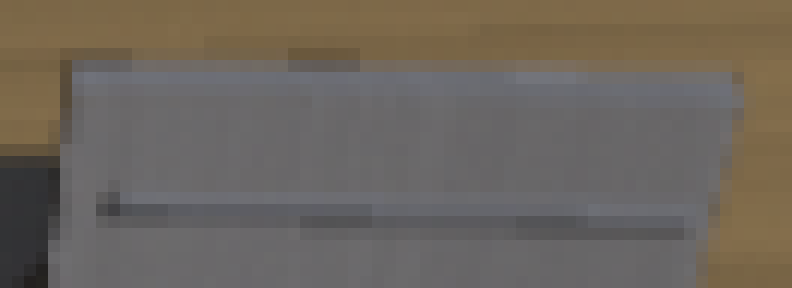

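View pics/sr2.png

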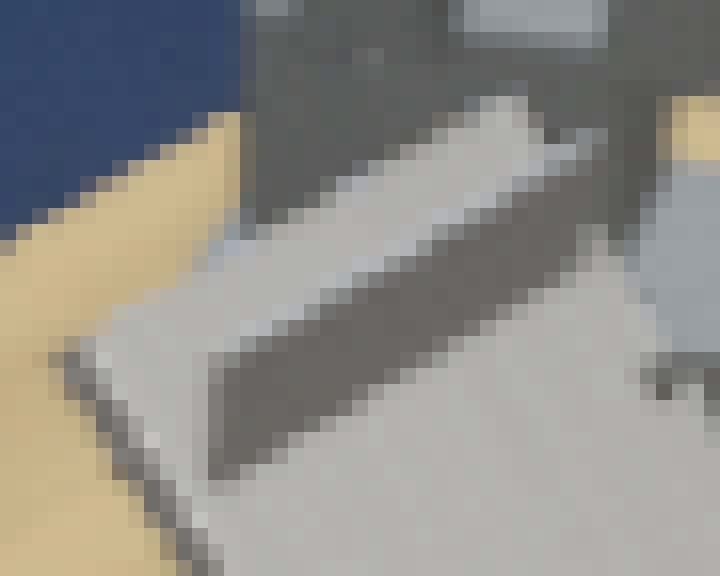

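```bash
python3 - <<'E'
from h import *
B=[(236,75,0),(236,-75,0),(0,75,0),(0,-75,0),(219,65,19),(219,-65,19)]
low=un([(83,505),(428,512)],285,135,7)
ls=un([(322,350),(418,268)],220,125,4)
o=[("top",B,np.r_[[(303.5,148.5),(359.3,150.2)],low,[(306.7,158),(355.6,159)]]),
   ("side",B,np.r_[[(259.5,146.1),(287.3,130.75)],ls,[(268.9,146.1),(291.5,133.6)]])]
for z in (None,.012):
  v,e=fit(o,[.5,-.2,0,.012][:4 if z is None else 3],z=z,tilt=RB);print(v);print(e)
v,e=fit(o[:1],[.5,-.2,0],z=.012,tilt=RB);print(v)
v,e=fit(o[1:],[.5,-.2,0],z=.012,tilt=RB);print(v)
E
```

```text
[ 0.4992 -0.2059 -2.1981  0.0128]
[[ 0.0904  0.3502]
 [ 0.4551 -0.3296]
 [ 0.3104  0.7056]
 [-0.6477  0.3974]
 [ 0.575   0.4879]
 [ 0.4178  0.3405]
 [-0.3826 -0.4466]
 [-0.9454 -0.4912]
 [-0.1128  0.4396]
 [-0.3992  0.3149]
 [-0.88    0.7123]
 [-0.147  -0.4121]]
[ 0.4994 -0.2062 -2.1944]
[[ 0.1719  0.3321]
 [ 0.4907 -0.3518]
 [ 0.3884  0.6498]
 [-0.6034  0.338 ]
 [ 0.6542  0.4618]
 [ 0.4571  0.3108]
 [-0.3725 -0.2458]
 [-0.9533 -0.2991]
 [-0.1258  0.5974]
 [-0.4267  0.4706]
 [-0.875   0.9131]
 [-0.1574 -0.2188]]
[ 0.5003 -0.2053 -2.2402]
[ 0.4991 -0.2083 -2.4076]
```

```bash
cat >> h.py <<'E'
BR=R.from_euler('z',-2.2,degrees=True)*RB; BT=np.array([.4997,-.2062,.012])
def home(d,h,y=0,phi=0):
    return toolfor(BR,BT+BR.apply([.12+d/1000,y/1000,h/1000]),phi)
def inboard(phi=0):
    r,t=covernow(phi); e=(BR.inv()*r).as_rotvec(degrees=True)
    print("cover in board mm",np.round(BR.inv().apply(t-BT)*1000-[120,0,0],1),"rot",np.round(e,2))
E
python3 - <<'E'
from h import *
inboard();r,t=home(22,60);print(t,r.as_matrix());delta(r,t)
E
```

```text
cover in board mm [  9.8 216.5 111. ] rot [ 4.6  50.03  9.89]
[ 0.524  -0.207   0.2186] [[-0.9024  0.0354  0.4294]
 [ 0.0316  0.9994 -0.016 ]
 [-0.4297 -0.0009 -0.903 ]]
tool shift mm [  35.  -217.5   35.8] rotvec deg [  0.23 -50.03  10.88] world d mm [ -14.1 -222.   -18.3] shift if turned first [  13.5 -222.3   14. ]
```

Call:
step_arm(increments=[{"gripper": 0.0, "tx": 0, "ty": 0, "tz": 0, "wx": 0.02, "wy": -4.0, "wz": 0.9}, {"gripper": 0.0, "tx": 0, "ty": 0, "tz": 0, "wx": 0.04, "wy": -8, "wz": 1.74}, {"gripper": 0.0, "tx": 0, "ty": 0, "tz": 0, "wx": 0.04, "wy": -8, "wz": 1.74}, {"gripper": 0.0, "tx": 0, "ty": 0, "tz": 0, "wx": 0.04, "wy": -8, "wz": 1.74}, {"gripper": 0.0, "tx": 0, "ty": 0, "tz": 0, "wx": 0.04, "wy": -8, "wz": 1.74}, {"gripper": 0.0, "tx": 0, "ty": 0, "tz": 0, "wx": 0.04, "wy": -8, "wz": 1.74}, {"gripper": 0.0, "tx": 0, "ty": 0, "tz": 0, "wx": 0.02, "wy": -6.0, "wz": 1.3}, {"gripper": 0.0, "tx": 0, "ty": 0, "tz": 0, "wx": 0, "wy": 0, "wz": 0}, {"gripper": 0.0, "tx": 0, "ty": 0, "tz": 0, "wx": 0, "wy": 0, "wz": 0}])

```text
time: 14.68
tcp_pos: [0.5388, 0.0148, 0.2376]
orientation: [0.017, 0.975, -0.005, 0.22]
contact_force: [1.2, 0.0, -3.2]
grip_width: 0.0103
```

```bash
python3 - <<'E'
from h import *
st();inboard();r,t=home(22,60);delta(r,t)
E
```

```text
t 14.675 p [0.5388 0.0148 0.2376] q [ 0.5357 -0.1397 -0.7885  0.4364 -0.5866 -0.895 ] F [ 1.1528  0.0014 -3.1518] T [0.182  2.009  0.0487] w 0.010274352817278606 eul z [ 0.4294 -0.0172 -0.903 ] x [-0.9025  0.0306 -0.4297]
cover in board mm [ 40.6 222.1  67.4] rot [-0.04 -0.    0.08]
tool shift mm [  14.8 -222.2   14.6] rotvec deg [-0.07  0.    0.06] world d mm [ -14.8 -221.8  -19. ] shift if turned first [  14.6 -222.2   14.4]
```

Call:
step_arm(increments=[{"gripper": 0.0, "tx": 0, "ty": -0.02, "tz": 0, "wx": 0, "wy": 0, "wz": 0}, {"gripper": 0.0, "tx": 0, "ty": -0.04, "tz": 0, "wx": 0, "wy": 0, "wz": 0}, {"gripper": 0.0, "tx": 0, "ty": -0.05, "tz": 0, "wx": 0, "wy": 0, "wz": 0}, {"gripper": 0.0, "tx": 0, "ty": -0.05, "tz": 0, "wx": 0, "wy": 0, "wz": 0}, {"gripper": 0.0, "tx": 0, "ty": -0.04, "tz": 0, "wx": 0, "wy": 0, "wz": 0}, {"gripper": 0.0, "tx": 0.005, "ty": -0.022, "tz": 0.005, "wx": 0, "wy": 0, "wz": 0}, {"gripper": 0.0, "tx": 0, "ty": 0, "tz": 0, "wx": 0, "wy": 0, "wz": 0}, {"gripper": 0.0, "tx": 0, "ty": 0, "tz": 0, "wx": 0, "wy": 0, "wz": 0}])

```text
time: 15.68
tcp_pos: [0.5295, -0.2069, 0.2315]
orientation: [0.017, 0.975, -0.004, 0.221]
contact_force: [-0.7, -0.4, -2.6]
grip_width: 0.0109
```

```bash
python3 - <<'E'
from h import *
st();inboard();r,t=home(20,20);delta(r,t)
a=snapshot('side');cv2.imwrite('pics/s8f.png',a);cv2.imwrite('pics/t8f.png',snapshot('top'))
cv2.imwrite('pics/s8.png',cv2.resize(a[90:230,210:350],None,fx=4.2,fy=4.2,interpolation=2))
E
```

```text
t 15.675 p [ 0.5295 -0.2069  0.2315] q [-0.0241 -0.0544 -0.57    0.0105 -0.6104 -0.0187] F [-0.6852 -0.4354 -2.6492] T [0.157  2.0987 0.0019] w 0.010925444870632376 eul z [ 0.4301 -0.0164 -0.9027] x [-0.9021  0.0318 -0.4304]
cover in board mm [35.4  0.3 64. ] rot [-0.03 -0.04 -0.01]
tool shift mm [-4.3 -0.3 46.5] rotvec deg [-0.02  0.04 -0.02] world d mm [ 23.8  -1.2 -40.1] shift if turned first [-4.3 -0.4 46.5]
```

View pics/s8.png

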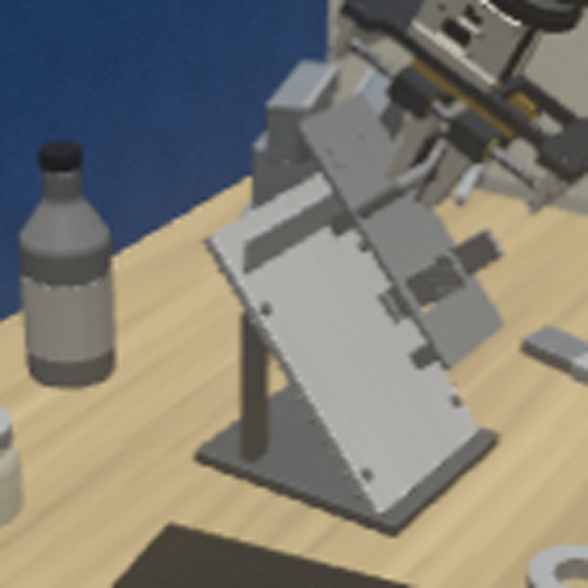

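View pics/t8f.png

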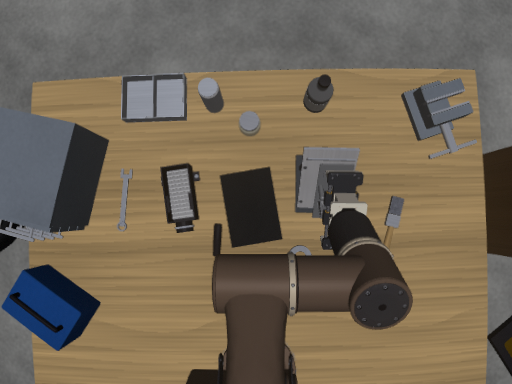

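```bash
cat >> h.py <<'E'
def box(x0,x1,y0,y1,z0,z1): return np.array([(x,y,z) for x in(x0,x1) for y in(y0,y1) for z in(z0,z1)])/1000
PARTS=[box(-85,114,-42,42,26,31),box(33,47,-34,34,0,26),box(-77,-63,-34,34,0,26)]
E_=[(i,j) for i in range(8) for j in range(i) if bin(i^j).count('1')==1]
def overlay(view,img,name,phi=0,crop=None,f=4,pose_=None):
    r,t=covernow(phi) if pose_ is None else pose_
    x,y,w,h=crop; im=cv2.resize(img[y:y+h,x:x+w],None,fx=f,fy=f,interpolation=2)
    def ln(P,i,j,c):
        q=(proj(view,P)-[x,y]+.5)*f
        cv2.line(im,tuple(np.int32(q[i]*8)),tuple(np.int32(q[j]*8)),c,1,cv2.LINE_AA,3)
    for b in PARTS:
        for i,j in E_: ln(r.apply(b)+t,i,j,(0,255,0))
    S=np.array([(112,35,26),(92,35,6),(92,-35,6),(112,-35,26)])/1000
    for i in range(4): ln(r.apply(S)+t,i,(i+1)%4,(0,255,255))
    Bd=np.array([(0,75,0),(236,75,0),(236,-75,0),(0,-75,0)])/1000; Cl=np.array([(200,65,0),(219,65,19),(219,-65,19),(200,-65,0)])/1000
    for Q in(Bd,Cl):
        for i in range(4): ln(BR.apply(Q)+BT,i,(i+1)%4,(0,0,255))
    cv2.imwrite(f'pics/{name}.png',im)
E
python3 - <<'E'
from h import *
overlay('side',cv2.imread('pics/s8f.png'),'s8o',crop=(240,90,110,140),f=4.2)
E
```

```text
(no output)
```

View pics/s8o.png

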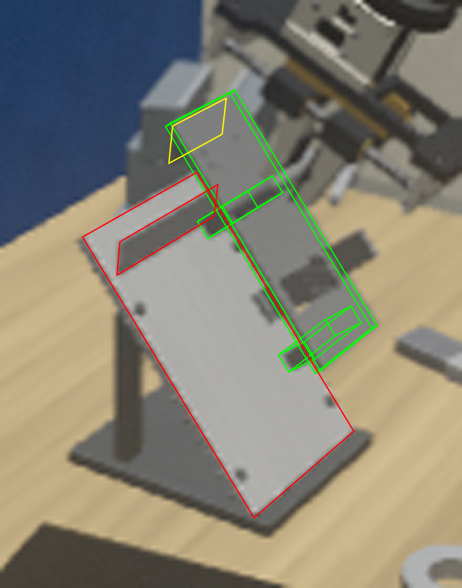

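Call:
step_arm(increments=[{"gripper": 0.0, "tx": -0.0015, "ty": 0, "tz": 0.013, "wx": 0, "wy": 0, "wz": 0}, {"gripper": 0.0, "tx": -0.0015, "ty": 0, "tz": 0.018, "wx": 0, "wy": 0, "wz": 0}, {"gripper": 0.0, "tx": -0.001, "ty": 0, "tz": 0.0145, "wx": 0, "wy": 0, "wz": 0}, {"gripper": 0.0, "tx": 0, "ty": 0, "tz": 0, "wx": 0, "wy": 0, "wz": 0}, {"gripper": 0.0, "tx": 0, "ty": 0, "tz": 0, "wx": 0, "wy": 0, "wz": 0}])

```text
time: 16.4
tcp_pos: [0.5521, -0.2075, 0.1924]
orientation: [0.017, 0.975, -0.005, 0.221]
contact_force: [-0.1, -0.1, -3.6]
grip_width: 0.0107
```

```bash
python3 - <<'E'
from h import *
st();inboard();r,t=home(20,4);delta(r,t)
a,p,_=cur();print("board axes in tool",(a.inv()*BR).as_matrix())
a=snapshot('side');cv2.imwrite('pics/s9f.png',a)
overlay('side',a,'s9o',crop=(240,90,110,140),f=4.2)
E
```

```text
t 16.4 p [ 0.5521 -0.2075  0.1924] q [-0.0244  0.0246 -0.5934  0.0121 -0.5071 -0.0194] F [-0.1272 -0.0849 -3.6313] T [ 0.1069  2.1193 -0.022 ] w 0.010739663906088576 eul z [ 0.4309 -0.0164 -0.9023] x [-0.9017  0.0309 -0.4312]
cover in board mm [20.1  0.5 21.6] rot [-0.   -0.1   0.04]
tool shift mm [-7.3 -0.6 16.1] rotvec deg [-0.02  0.1   0.04] world d mm [ 13.5  -1.  -11.4] shift if turned first [-7.3 -0.6 16.1]
board axes in tool [[-0.9103 -0.0038  0.414 ]
 [-0.0034  1.      0.0017]
 [-0.414   0.0002 -0.9103]]
```

View pics/s9o.png

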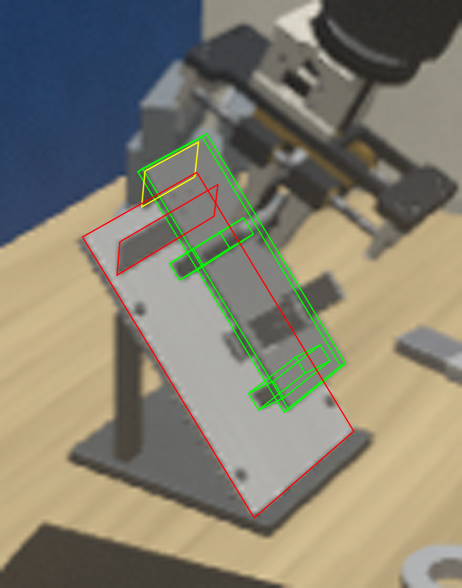

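Call:
step_arm(increments=[{"gripper": 0.0, "tx": -0.002, "ty": -0.0005, "tz": 0.0045, "wx": 0, "wy": 0.1, "wz": 0}, {"gripper": 0.0, "tx": -0.002, "ty": 0, "tz": 0.0045, "wx": 0, "wy": 0, "wz": 0}, {"gripper": 0.0, "tx": -0.002, "ty": 0, "tz": 0.0045, "wx": 0, "wy": 0, "wz": 0}, {"gripper": 0.0, "tx": 0, "ty": 0, "tz": 0, "wx": 0, "wy": 0, "wz": 0}])

```text
time: 16.95
tcp_pos: [0.5632, -0.2086, 0.1822]
orientation: [0.017, 0.975, -0.005, 0.22]
contact_force: [0.2, -0.1, -2.8]
grip_width: 0.0106
```

```bash
python3 - <<'E'
from h import *
st();inboard()
a=snapshot('side');cv2.imwrite('pics/s10f.png',a)
overlay('side',a,'s10o',crop=(240,100,90,120),f=5)
cv2.imwrite('pics/s10.png',cv2.resize(a[100:200,240:330],None,fx=6,fy=6,interpolation=2))
E
```

```text
t 16.95 p [ 0.5632 -0.2086  0.1822] q [-0.0263  0.056  -0.5856  0.0108 -0.4859 -0.0172] F [ 0.2206 -0.1172 -2.8478] T [ 0.1244  2.1152 -0.0242] w 0.010606385166595164 eul z [ 0.4286 -0.0163 -0.9033] x [-0.9028  0.0313 -0.4289]
cover in board mm [19.3 -0.1  6.5] rot [-0.01  0.05  0.02]
```

View pics/s10o.png

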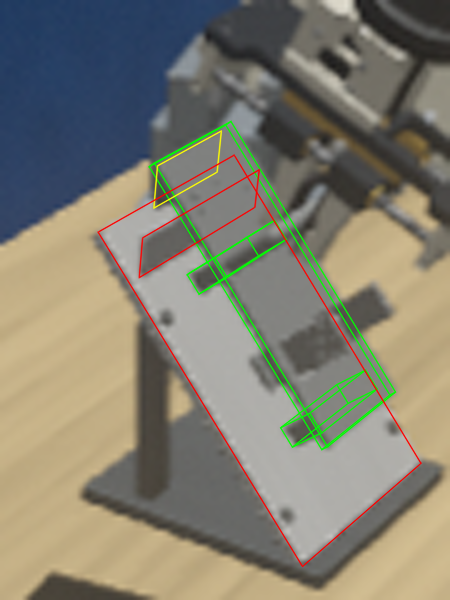

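View pics/s10.png

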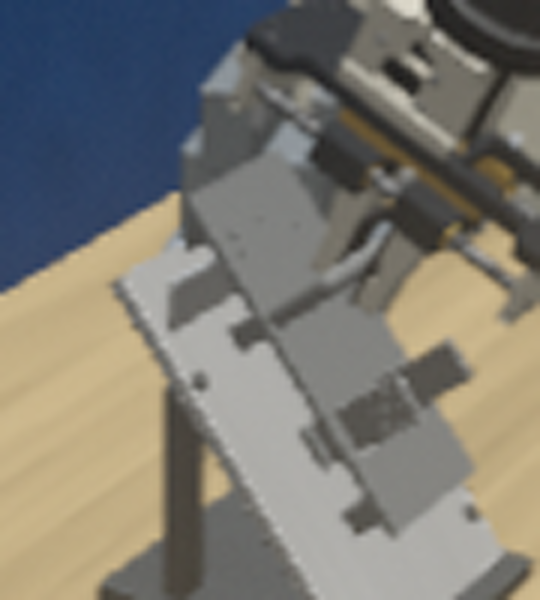

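Call:
step_arm(increments=[{"gripper": 0.0, "tx": -0.001, "ty": 0, "tz": 0.0025, "wx": 0, "wy": 0, "wz": 0}, {"gripper": 0.0, "tx": -0.0005, "ty": 0, "tz": 0.001, "wx": 0, "wy": 0, "wz": 0}, {"gripper": 0.0, "tx": -0.0005, "ty": 0, "tz": 0.001, "wx": 0, "wy": 0, "wz": 0}, {"gripper": 0.0, "tx": 0, "ty": 0, "tz": 0, "wx": 0, "wy": 0, "wz": 0}])

```text
time: 17.5
tcp_pos: [0.5669, -0.2087, 0.1794]
orientation: [0.017, 0.975, -0.005, 0.22]
contact_force: [-0.1, -0.5, -3.1]
grip_width: 0.0103
```

```bash
python3 - <<'E'
from h import *
st();inboard()
E
```

```text
t 17.5 p [ 0.5669 -0.2087  0.1794] q [-0.0264  0.065  -0.5835  0.011  -0.4783 -0.0173] F [-0.0581 -0.5391 -3.0611] T [0.119  2.1826 0.0222] w 0.010258584550404515 eul z [ 0.4293 -0.0164 -0.903 ] x [-0.9025  0.0313 -0.4296]
cover in board mm [19.6 -0.1  1.9] rot [-0.01  0.01  0.02]
```

Call:
step_arm(increments=[{"gripper": 0.0, "tx": -0.0004, "ty": 0, "tz": 0.001, "wx": 0, "wy": 0, "wz": 0}, {"gripper": 0.0, "tx": -0.0004, "ty": 0, "tz": 0.001, "wx": 0, "wy": 0, "wz": 0}, {"gripper": 0.0, "tx": 0, "ty": 0, "tz": 0, "wx": 0, "wy": 0, "wz": 0}])

```text
time: 17.88
tcp_pos: [0.5684, -0.2088, 0.1779]
orientation: [0.017, 0.975, -0.005, 0.22]
contact_force: [0.5, 0.4, -3.2]
grip_width: 0.0106
```

```bash
python3 - <<'E'
from h import *
st();inboard()
E
```

```text
t 17.875 p [ 0.5684 -0.2088  0.1779] q [-0.0264  0.0692 -0.5828  0.011  -0.4748 -0.0172] F [ 0.4799  0.377  -3.1642] T [ 0.0866  2.1186 -0.0415] w 0.010623094102592021 eul z [ 0.4292 -0.0163 -0.9031] x [-0.9025  0.0313 -0.4295]
cover in board mm [19.4 -0.1 -0.2] rot [-0.01  0.01  0.02]
```

Call:
step_arm(increments=[{"gripper": 0.0, "tx": -0.0004, "ty": 0, "tz": 0.001, "wx": 0, "wy": 0, "wz": 0}, {"gripper": 0.0, "tx": -0.0004, "ty": 0, "tz": 0.001, "wx": 0, "wy": 0, "wz": 0}, {"gripper": 0.0, "tx": 0, "ty": 0, "tz": 0, "wx": 0, "wy": 0, "wz": 0}])

```text
time: 18.25
tcp_pos: [0.5685, -0.2088, 0.1773]
orientation: [0.017, 0.975, -0.004, 0.22]
contact_force: [-15.6, 5.4, 12.4]
grip_width: 0.0106
```

```bash
python3 - <<'E'
from h import *
st();inboard()
E
```

```text
t 18.25 p [ 0.5685 -0.2088  0.1773] q [-0.0265  0.0704 -0.5826  0.0109 -0.4749 -0.0173] F [-15.5878   5.4231  12.3875] T [1.7007 4.7216 0.7711] w 0.010605470825997314 eul z [ 0.4282 -0.0163 -0.9035] x [-0.903   0.0315 -0.4285]
cover in board mm [18.9 -0.1 -0.6] rot [-0.02  0.07  0.01]
```

Call:
step_arm(increments=[{"gripper": 0.0, "tx": 0.0008, "ty": 0, "tz": -0.0018, "wx": 0, "wy": 0, "wz": 0}, {"gripper": 0.0, "tx": 0.0027, "ty": 0, "tz": 0.00124, "wx": 0, "wy": 0, "wz": 0}, {"gripper": 0.0, "tx": 0.0036, "ty": 0, "tz": 0.00166, "wx": 0, "wy": 0, "wz": 0}, {"gripper": 0.0, "tx": 0.0027, "ty": 0, "tz": 0.00124, "wx": 0, "wy": 0, "wz": 0}, {"gripper": 0.0, "tx": 0, "ty": 0, "tz": 0, "wx": 0, "wy": 0, "wz": 0}])

```text
time: 18.88
tcp_pos: [0.5617, -0.2085, 0.1696]
orientation: [0.017, 0.975, -0.004, 0.22]
contact_force: [0.1, -0.3, -3.7]
grip_width: 0.0107
```

```bash
python3 - <<'E'
from h import *
st();inboard()
a=snapshot('side')
cv2.imwrite('pics/s11.png',cv2.resize(a[100:200,240:330],None,fx=6,fy=6,interpolation=2))
E
```

```text
t 18.875 p [ 0.5617 -0.2085  0.1696] q [-0.0263  0.0691 -0.6054  0.0114 -0.4533 -0.018 ] F [ 0.0784 -0.2845 -3.7053] T [ 0.1095  2.1714 -0.0064] w 0.010718424102439363 eul z [ 0.4284 -0.0163 -0.9035] x [-0.9029  0.0315 -0.4287]
cover in board mm [ 8.7 -0.1 -0.4] rot [-0.01  0.07  0.01]
```

View pics/s11.png

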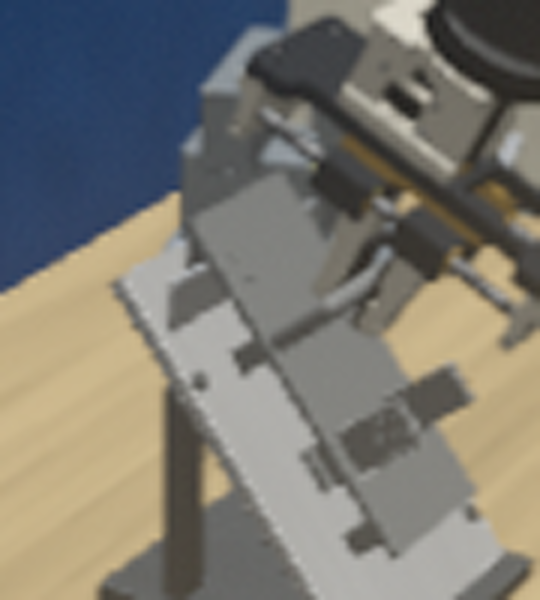

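Call:
step_arm(increments=[{"gripper": 0.0, "tx": 0.0027, "ty": 0, "tz": 0.00124, "wx": 0, "wy": 0, "wz": 0}, {"gripper": 0.0, "tx": 0.0018, "ty": 0, "tz": 0.0008, "wx": 0, "wy": 0, "wz": 0}, {"gripper": 0.0, "tx": 0.0009, "ty": 0, "tz": 0.0004, "wx": 0, "wy": 0, "wz": 0}, {"gripper": 0.0, "tx": 0, "ty": 0, "tz": 0, "wx": 0, "wy": 0, "wz": 0}])

```text
time: 19.42
tcp_pos: [0.5583, -0.2084, 0.1656]
orientation: [0.017, 0.975, -0.005, 0.22]
contact_force: [0.2, 0.2, -3.7]
grip_width: 0.0103
```

```bash
python3 - <<'E'
from h import *
st();inboard();print(BR.inv().apply(env.sense()["contact_force"]-[0,0,-3.3]))
E
```

```text
t 19.425 p [ 0.5583 -0.2084  0.1656] q [-0.0262  0.0684 -0.6179  0.0119 -0.4406 -0.0185] F [ 0.1916  0.2185 -3.6571] T [ 0.1259  2.1309 -0.0406] w 0.010288106536470332 eul z [ 0.4292 -0.0163 -0.9031] x [-0.9025  0.0313 -0.4295]
cover in board mm [ 3.5 -0.1 -0.4] rot [-0.01  0.01  0.02]
[-0.1559  0.2257 -0.3698]
```

Call:
step_arm(increments=[{"gripper": 0.0, "tx": 0.0014, "ty": 0, "tz": 0.0006, "wx": 0, "wy": 0, "wz": 0}, {"gripper": 0.0, "tx": 0.0009, "ty": 0, "tz": 0.0004, "wx": 0, "wy": 0, "wz": 0}, {"gripper": 0.0, "tx": 0, "ty": 0, "tz": 0, "wx": 0, "wy": 0, "wz": 0}])

```text
time: 19.8
tcp_pos: [0.5566, -0.2084, 0.1637]
orientation: [0.017, 0.975, -0.005, 0.22]
contact_force: [-0.0, 0.3, -4.5]
grip_width: 0.0106
```

```bash
python3 - <<'E'
from h import *
st();inboard();print(BR.inv().apply(env.sense()["contact_force"]-[0,0,-3.3]))
E
```

```text
t 19.8 p [ 0.5566 -0.2084  0.1637] q [-0.0262  0.0681 -0.6234  0.0121 -0.4353 -0.0187] F [-0.0383  0.3139 -4.513 ] T [ 0.0957  2.1114 -0.0166] w 0.01056388998314246 eul z [ 0.4292 -0.0163 -0.9031] x [-0.9025  0.0313 -0.4295]
cover in board mm [ 1.  -0.1 -0.3] rot [-0.01  0.01  0.02]
[-0.9615  0.3122 -0.7411]
```

Call:
step_arm(increments=[{"gripper": 0.0, "tx": 0.0009, "ty": 0, "tz": 0.0004, "wx": 0, "wy": 0, "wz": 0}, {"gripper": 0.0, "tx": 0.0009, "ty": 0, "tz": 0.0004, "wx": 0, "wy": 0, "wz": 0}, {"gripper": 0.0, "tx": 0, "ty": 0, "tz": 0, "wx": 0, "wy": 0, "wz": 0}])

```text
time: 20.18
tcp_pos: [0.5565, -0.2083, 0.1632]
orientation: [0.017, 0.975, -0.005, 0.221]
contact_force: [2.6, 1.3, 0.1]
grip_width: 0.0102
```

```bash
python3 - <<'E'
from h import *
st();inboard();print(BR.inv().apply(env.sense()["contact_force"]-[0,0,-3.3]))
E
```

```text
t 20.175 p [ 0.5565 -0.2083  0.1632] q [-0.026   0.0677 -0.6267  0.0126 -0.4301 -0.0188] F [2.561  1.2678 0.1034] T [0.3699 0.9082 0.1584] w 0.010192005140469989 eul z [ 0.4314 -0.0164 -0.902 ] x [-0.9015  0.0308 -0.4317]
cover in board mm [ 0.6 -0.1 -0.6] rot [-0.   -0.13  0.04]
[4.2208 1.3652 0.2646]
```

Call:
step_arm(increments=[{"gripper": 0.0, "tx": -0.0004, "ty": 0, "tz": 0.001, "wx": 0, "wy": 0, "wz": 0}, {"gripper": 0.0, "tx": 0.0009, "ty": 0, "tz": 0.0004, "wx": 0, "wy": 0, "wz": 0}, {"gripper": 0.0, "tx": 0, "ty": 0, "tz": 0, "wx": 0, "wy": 0, "wz": 0}])

```text
time: 20.55
tcp_pos: [0.5565, -0.2083, 0.1631]
orientation: [0.017, 0.975, -0.005, 0.222]
contact_force: [-7.2, 5.9, 13.5]
grip_width: 0.0108
```

```bash
python3 - <<'E'
from h import *
st();inboard();print(BR.inv().apply(env.sense()["contact_force"]-[0,0,-3.3]))
a=snapshot('side')
overlay('side',a,'s12o',crop=(240,100,90,120),f=5)
cv2.imwrite('pics/s12.png',cv2.resize(a[100:200,240:330],None,fx=6,fy=6,interpolation=2))
E
```

```text
t 20.55 p [ 0.5565 -0.2083  0.1631] q [-0.026   0.0676 -0.6279  0.0129 -0.4278 -0.0189] F [-7.2416  5.8703 13.5265] T [1.603  1.9024 0.6888] w 0.01078540752860182 eul z [ 0.4325 -0.0166 -0.9015] x [-0.901   0.0306 -0.4328]
cover in board mm [ 0.6 -0.1 -0.7] rot [-0.   -0.2   0.06]
[ 8.0936  5.588  16.5318]
```

View pics/s12.png

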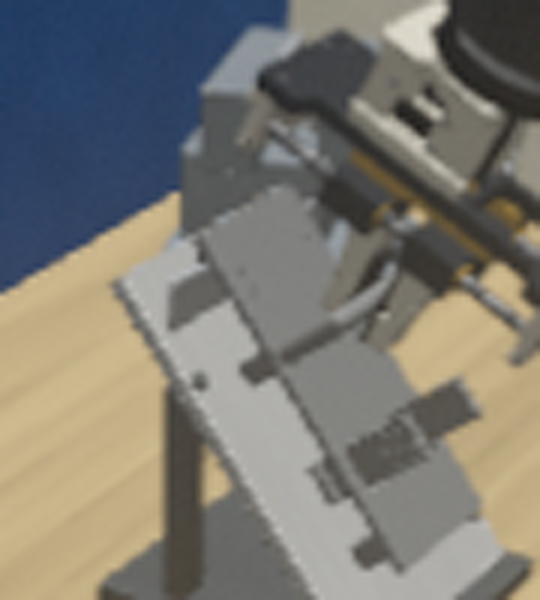

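View pics/s12o.png

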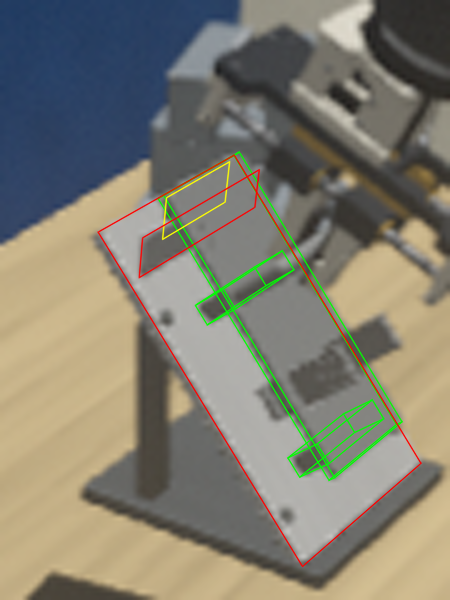

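Call:
step_arm(increments=[{"gripper": 0.0, "tx": 0.0003, "ty": 0, "tz": -0.0006, "wx": 0, "wy": 0, "wz": 0}, {"gripper": 0.0, "tx": 0, "ty": 0, "tz": 0, "wx": 0, "wy": 0, "wz": 0}, {"gripper": 0.02, "tx": 0, "ty": 0, "tz": 0, "wx": 0, "wy": 0, "wz": 0}, {"gripper": 0.036, "tx": 0, "ty": 0, "tz": 0, "wx": 0, "wy": 0, "wz": 0}, {"gripper": 0.036, "tx": 0, "ty": 0, "tz": 0, "wx": 0, "wy": 0, "wz": 0}, {"gripper": 0.036, "tx": 0, "ty": 0, "tz": 0, "wx": 0, "wy": 0, "wz": 0}])

```text
time: 21.35
tcp_pos: [0.5549, -0.2084, 0.161]
orientation: [0.017, 0.975, -0.005, 0.22]
contact_force: [0.2, 0.3, -0.2]
grip_width: 0.0357
```

```bash
python3 - <<'E'
from h import *
st();inboard()
a=snapshot('side')
cv2.imwrite('pics/s13.png',cv2.resize(a[100:200,240:330],None,fx=6,fy=6,interpolation=2))
E
```

```text
t 21.35 p [ 0.5549 -0.2084  0.161 ] q [-0.0263  0.0691 -0.63    0.0124 -0.4282 -0.0189] F [ 0.2196  0.2761 -0.1557] T [0.0324 1.5308 0.0065] w 0.0356598796143492 eul z [ 0.4288 -0.0164 -0.9032] x [-0.9027  0.0314 -0.4291]
cover in board mm [-2.3 -0.2 -0.7] rot [-0.02  0.04  0.02]
```

View pics/s13.png

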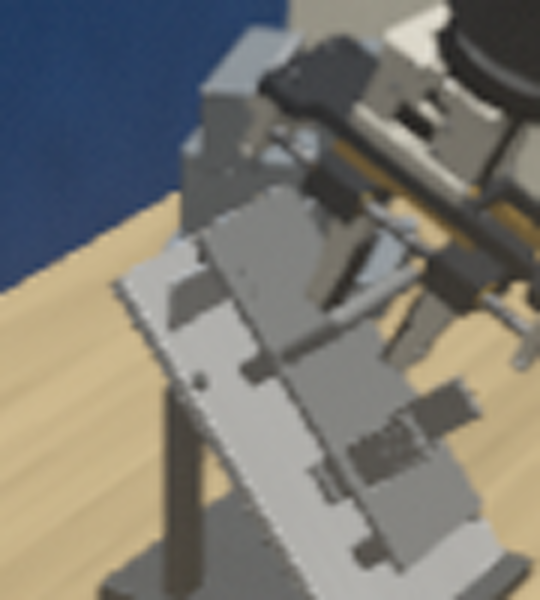

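Cover stays hung with the fingers open. Backing out along the tool axis and away.

Call:
step_arm(increments=[{"gripper": 0.036, "tx": 0, "ty": 0, "tz": -0.01, "wx": 0, "wy": 0, "wz": 0}, {"gripper": 0.036, "tx": 0, "ty": 0, "tz": -0.025, "wx": 0, "wy": 0, "wz": 0}, {"gripper": 0.036, "tx": 0, "ty": 0, "tz": -0.04, "wx": 0, "wy": 0, "wz": 0}, {"gripper": 0.036, "tx": 0, "ty": 0, "tz": -0.05, "wx": 0, "wy": 0, "wz": 0}, {"gripper": 0.036, "tx": 0, "ty": 0.03, "tz": -0.03, "wx": 0, "wy": 0, "wz": 0}, {"gripper": 0.036, "tx": 0, "ty": 0.05, "tz": 0, "wx": 0, "wy": 0, "wz": 0}, {"gripper": 0.036, "tx": 0, "ty": 0.06, "tz": 0, "wx": 0, "wy": 0, "wz": 0}, {"gripper": 0.036, "tx": 0, "ty": 0.06, "tz": 0, "wx": 0, "wy": 0, "wz": 0}, {"gripper": 0.036, "tx": 0, "ty": 0.06, "tz": 0, "wx": 0, "wy": 0, "wz": 0}, {"gripper": 0.036, "tx": 0, "ty": 0.06, "tz": 0, "wx": 0, "wy": 0, "wz": 0}, {"gripper": 0.036, "tx": 0, "ty": 0.04, "tz": 0, "wx": 0, "wy": 0, "wz": 0}])

```text
time: 22.78
tcp_pos: [0.5008, 0.1564, 0.3017]
orientation: [0.016, 0.975, -0.004, 0.221]
contact_force: [0.9, -0.7, -0.0]
grip_width: 0.0356
```

```bash
python3 - <<'E'
from h import *
st()
a=snapshot('side');b=snapshot('top')
cv2.imwrite('pics/s14f.png',a);cv2.imwrite('pics/t14f.png',b)
P=(BR,BT+BR.apply([.12,0,0]))
overlay('side',a,'s14o',crop=(240,100,90,120),f=5,pose_=P)
overlay('top',b,'t14o',crop=(285,130,90,90),f=6.5,pose_=P)
cv2.imwrite('pics/s14.png',cv2.resize(a[110:210,240:330],None,fx=6,fy=6,interpolation=2))
cv2.imwrite('pics/t14.png',cv2.resize(b[130:220,285:375],None,fx=6.5,fy=6.5,interpolation=2))
E
```

```text
t 22.775 p [0.5008 0.1564 0.3017] q [ 0.9172 -0.1918 -0.6973  0.4834 -0.8555 -1.2327] F [ 0.9413 -0.7064 -0.0472] T [ 0.073   1.4838 -0.0671] w 0.03560216141349548 eul z [ 0.4307 -0.0148 -0.9024] x [-0.9019  0.0299 -0.4309]
```

View pics/s14o.png

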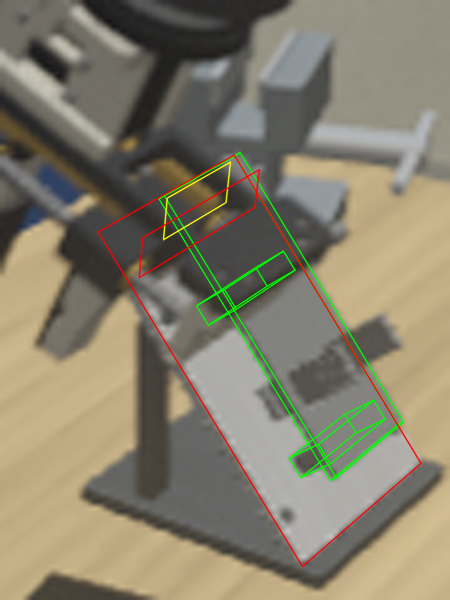

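View pics/t14o.png

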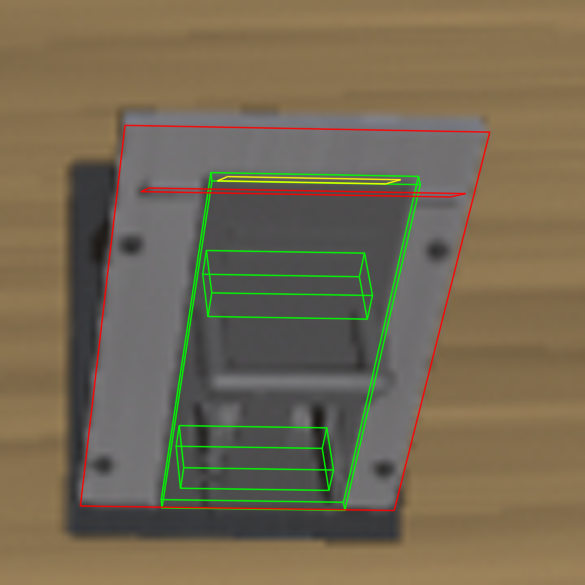

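View pics/s14.png

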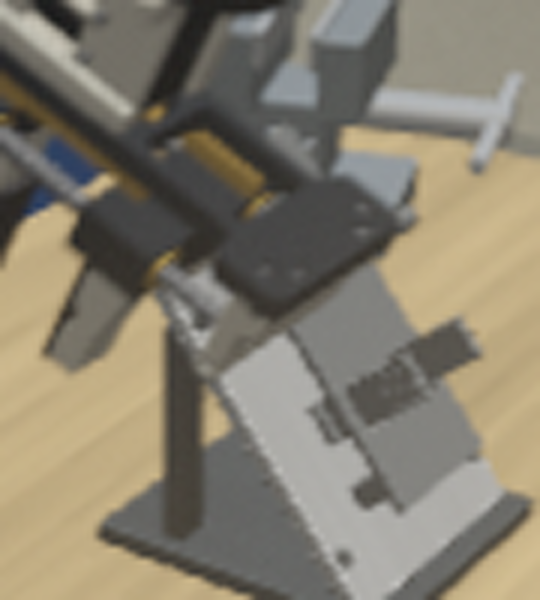

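View pics/t14f.png

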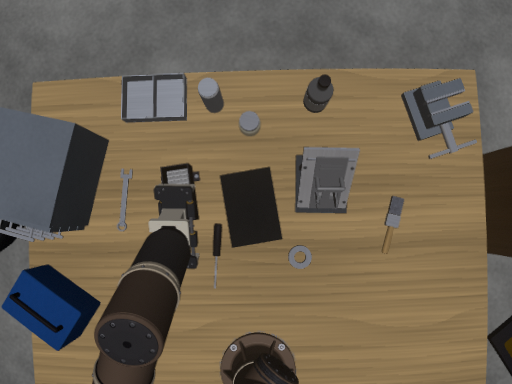

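View pics/s14f.png

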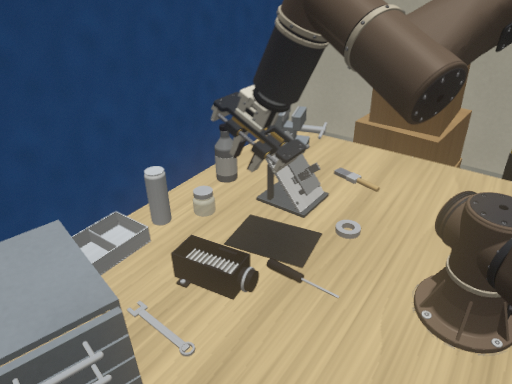

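Call:
step_arm(increments=[{"gripper": 0.036, "tx": -0.02, "ty": 0.03, "tz": -0.04, "wx": 0, "wy": 0, "wz": 0}, {"gripper": 0.036, "tx": -0.02, "ty": 0.03, "tz": -0.04, "wx": 0, "wy": 0, "wz": 0}, {"gripper": 0.036, "tx": -0.01, "ty": 0.02, "tz": -0.03, "wx": 0, "wy": 0, "wz": 0}, {"gripper": 0.036, "tx": 0, "ty": 0, "tz": 0, "wx": 0, "wy": 0, "wz": 0}])

```text
time: 23.38
tcp_pos: [0.5023, 0.2354, 0.4244]
orientation: [0.017, 0.975, -0.003, 0.221]
contact_force: [-0.1, -1.2, -1.0]
grip_width: 0.0362
```

```bash
python3 - <<'E'
from h import *
st()
a=snapshot('side')
P=(BR,BT+BR.apply([.12,0,0]))
overlay('side',a,'s15o',crop=(240,100,90,120),f=5,pose_=P)
cv2.imwrite('pics/s15.png',cv2.resize(a[110:210,240:330],None,fx=6,fy=6,interpolation=2))
E
```

```text
t 23.375 p [0.5023 0.2354 0.4244] q [ 1.0495 -0.1542 -0.384   0.4294 -1.155  -1.2231] F [-0.0617 -1.1536 -0.9712] T [ 0.0158  1.5758 -0.067 ] w 0.036188159702707286 eul z [ 0.4317 -0.013  -0.9019] x [-0.9013  0.0318 -0.4319]
```

View pics/s15o.png

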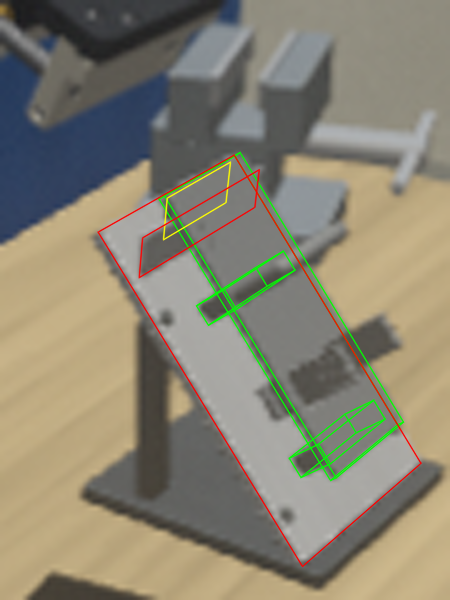

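View pics/s15.png

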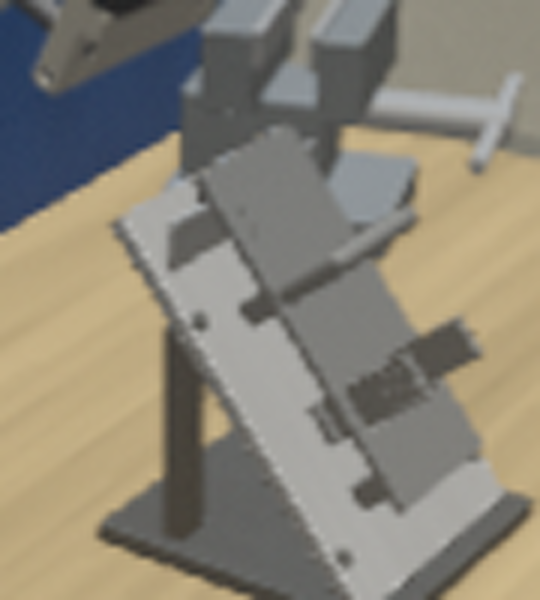

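View pics/t14.png

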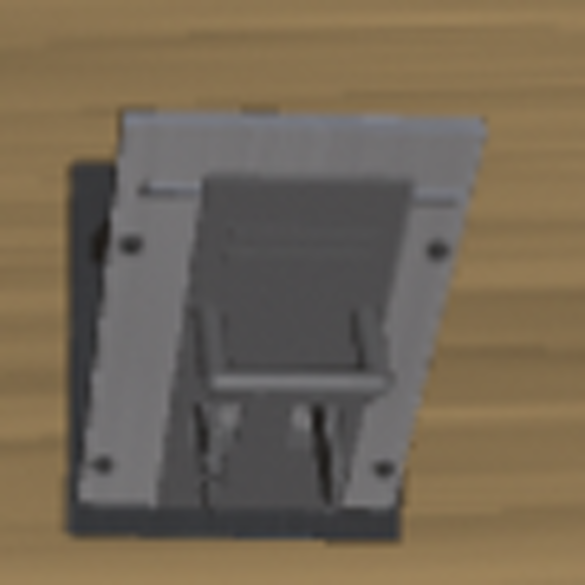

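```bash
python3 - <<'E'
from h import *
C=np.array([(114,42,31),(114,-42,31),(-85,42,31),(-85,-42,31)])/1000
tp=un([(206,178),(413,181),(155,506),(344,509)],285,130,6.5)
sp=un([(205,172),(285,128),(404,510),(483,445)],240,110,6)
def f(v,use=(1,1)):
    r=BR*R.from_rotvec(v[3:],degrees=True);t=BT+BR.apply(np.array([120,0,0])/1000+v[:3]/1000)
    P=r.apply(C)+t
    return np.r_[(proj('top',P)-tp).ravel()*use[0],(proj('side',P)-sp).ravel()*use[1]]
s=least_squares(f,np.zeros(6));print(s.x);print(s.fun.reshape(-1,2))
print(f(np.zeros(6)).reshape(-1,2))
E
```

```text
[0.0232 2.1989 0.58   1.7473 0.1462 0.0118]
[[ 0.3496  0.6688]
 [ 0.4456  0.1147]
 [ 0.5778  0.633 ]
 [-0.4476 -0.0802]
 [-1.409   0.1531]
 [-0.1034 -0.7486]
 [-0.0043  0.3326]
 [-0.3022  0.2677]]
[[ 0.7756  0.306 ]
 [ 0.989   0.4121]
 [ 0.9317  0.1357]
 [-0.0152  0.0763]
 [-1.4846  0.2627]
 [ 0.351  -0.9841]
 [-0.2616  0.4089]
 [ 0.0202  0.0851]]
```

```bash
python3 - <<'E'
from h import *
from station import order
a=cv2.imread('pics/t14f.png').astype(int);b=cv2.imread('pics/top0.png').astype(int)
for n,(x,y,w,h) in dict(jar=(235,108,30,30),driver=(208,220,18,70),bearing=(285,242,30,30),brush=(378,190,30,68),wrench=(112,165,25,70)).items():
    print(n,np.abs(a-b)[y:y+h,x:x+w].mean())
print(order.close_job())
E
```

```text
jar 9.664444444444445
driver 7.771164021164021
bearing 9.344814814814814
brush 9.194117647058823
wrench 9.577714285714286
the job is handed in; nothing more can be done
None
```

The cover is off the housing, was set down on the mat, and now hangs on the rack. The job was handed in at about 23.4 s of the 59 s.

**What I did:**
- I squeezed the tabs at 28 N; the gripper read about 43 mm, so they were fully in. I then lifted the cover straight off.
- I laid it feet down on the mat and let go. The camera fit put its origin about 1.3 mm from the mat's centre.
- I took it again by the handle bar, with the tool leaning 25°, and tilted it parallel to the board.
- I brought the strip over the cleat and slid the cover down until it bore on both the cleat and the board. I then released it and backed the arm clear.

**Last checks:**
- **Hung position:** the camera fit put the cover about 0 mm from home along the slope, with its feet about 0.6 mm off the board. It is about 2 mm off centre across the cleat, and pitch is within 0.2°. This is within the roughly 2 mm accuracy of the calibration.
- **Small disagreement:** the arm's readings put the cover centred across the cleat (-0.1 mm), against the +2 mm from the pictures. The picture fit also showed a roll of about 1.7°, which I take to be corner-picking noise.
- **Forces:** the highest contact force I saw in the readings was about 21 N. I read it only at the end of each move, so a brief peak could have been missed.
- **Bystanders:** they look unmoved in the before and after pictures. The numeric picture comparison could not confirm this: the difference was about 8 to 10 grey levels in all five regions, most likely from a change in lighting.

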